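# Close an XRF sample cup with its spring bayonet piece and lift it out of the loading block

## Task

Get the fused-bead sample cup ready for the spectrometer: stand the open cup upright in the white loading block, down flat in its shaped pocket, then push the blue-barred closing piece into it against its spring and twist it clockwise (seen from above) to the stop, about a quarter turn, so that its lugs spring up into the notches. Lift the closed cup straight out of the block by the blue bar and finish while holding it there, level and well clear of the block and bench, touching only the closing piece. Never tip the cup, and do not knock the weighing bottle or the petri dish.

Things in the scene. Friction and masses are not known exactly. Their poses are not given: they have to be found in the camera images.
- cup_centre (a point): Loose open steel sample cup, 0.2 kg, standing upright: round, 59 mm wide, 44 mm high, with two upright flats 51 mm apart facing its own +y and -y (29 mm wide; pinch it across these from above). Point: its centre, 22 mm above the underside; z up. Bore 47 mm; an amber-brown glass bead lies fixed in the bottom, top 10 mm above the underside. Half a turn gives the same cup.
- sample_cup: The same cup; origin at the centre of its underside, axes as cup_centre. Two J-slots are cut through its wall; their mouths in the rim face its own +x and -x, 11 mm wide, flared to 17 mm. Each goes straight down, then round to the clockwise side (seen from above), and after a 75 degree (1.31 rad) turn ends in a notch 3 mm higher than the run. Lower edge tapers in 2 mm over 4.
- block_pocket (a point): White loading block fixed to the bench, 100 x 100 x 22 mm, with a pocket of the cup's outline (round with two flats), 12 mm deep, with a dark floor, 1.2 mm wider than the cup all round. Point: centre of the pocket's floor, 10 mm above the bench; z up. Its flats face its own +y and -y: the seated cup's x axis lies along this x axis (either way round), its centre 22 mm above this point.
- loading_block: The same block; origin at the centre of its underside on the bench, axes as block_pocket. The pocket keeps the seated cup from turning (play about 0.1 rad either way: the cup may follow the twist by that much before it stops). Black lines on its top mark its x axis, where the slot mouths come; red dots mark where the lugs end.
- closer_grip (a point): Loose closing piece, 0.13 kg, 73 mm tall, standing on its white pressure plate. On top a blue grip bar 44 mm long (own x), 14 mm thick (y), 24 mm high. Point: centre of the bar, 61 mm above the plate's underside, 12 mm above the top of the steel flange (59 mm wide, 4 mm thick); z up. Under it a plug 44.6 mm wide, 26 mm long, tapered at the end. Half a turn gives the same piece.
- closing_piece: The same piece; origin 61 mm below closer_grip. Two lugs, 8 mm wide, 5 mm high, stick out of the plug along own +x and -x, in line with the bar; bar along the cup's x, they enter the slots. Height of closer_grip above cup_centre: lugs at the rim 56 mm; plate meets the bead 49; lugs can turn in the run 40 to 38 (38: flange on the rim, fully in); lugs sprung up in the notches 43.
- pressure_plate (a joint): Travel of the spring-loaded pressure plate into the closing piece, m: 0 = fully out, grows as it is pushed in; 0.006 when the closing piece is locked in the cup, 0.011 when pushed right in. Spring 1.8 N at 0 plus 0.45 N a millimetre: about 4.5 N locked, 7 N pushed right in.
- weigh_bottle_centre (a point): Bystander: low glass weighing bottle with a lid, 42 mm in diameter, 58 mm high, loose, behind the work; its centre.
- petri_centre (a point): Bystander: petri dish, 60 mm in diameter, 15 mm high, loose, behind the work; its centre.

How it is judged (in metres and radians):
On the way, in this order (a step that is already met when the one before it is completed fails the run):
1. the cup stands flat and square on the floor of the block's pocket (z of cup_centre in the frame of block_pocket below 0.0235 m and horizontal distance between cup_centre and block_pocket below 0.003 m and angle between the x axis of cup_centre and the x axis of block_pocket, either way round below 0.14 rad and angle between cup_centre's own z axis and vertical below 0.06 rad), for 0.2 s.
2. the closing piece is pushed in, turned to the stop and sprung up into the notches, with the cup still in the pocket (z of closer_grip in the frame of cup_centre between 0.0413 and 0.0455 m and angle between the x axis of closer_grip and the x axis of cup_centre, either way round above 1.15 rad and horizontal distance between closer_grip and cup_centre below 0.005 m and value of joint pressure_plate above 0.004 m and z of cup_centre in the frame of block_pocket below 0.034 m), for 0.05 s.
At the end, for the whole second after the job is handed in: Fingers grip only the closing piece; it is locked in the cup (grip point 41.3-45.5 mm above cup_centre, turned over 1.15 rad from the slots, axes within 0.12 rad, plate in over 4 mm); the cup hangs still, within 0.2 rad of level, underside over 45 mm above the bench, off the block (z of closer_grip in the frame of cup_centre between 0.0413 and 0.0455 m and angle between the x axis of closer_grip and the x axis of cup_centre, either way round above 1.15 rad and angle between the z axis of closer_grip and the z axis of cup_centre, either way round below 0.12 rad and value of joint pressure_plate above 0.004 m and height (world z) of cup_centre above 0.067 m and angle between cup_centre's own z axis and vertical below 0.2 rad and linear speed of sample_cup below 0.03 m/s and contact force between the fingers and closing_piece above 1 N and contact force between the fingers and sample_cup below 0.2 N and contact force between loading_block and sample_cup below 0.05 N); the arm keeps its last pose, push and grip.
It fails at once if the cup is tipped (more than 0.5 rad) (angle between cup_centre's own z axis and vertical above 0.5 rad).
It fails at once if the weighing bottle or the petri dish is knocked away (more than 30 mm) (distance of any of weigh_bottle_centre, petri_centre from where it was at the start of the episode above 0.03 m).
It also fails if it takes over 67 s, if anything falls off the work surface, if the arm or the gripper's body presses on something with over 40 N, if the wrist force passes 120 N, or if a joint passes its speed limit or range.

## Robot

A 6-joint arm with a two-finger parallel gripper is mounted at the origin on a cart in front of the work surface, level with it; the furniture and walls round the work are solid. World frame = base frame: x ahead of the robot, y to its left, z up, the work surface at z = 0. Lengths are in mm, angles in degrees, forces in N, time in s.
With the tool pointing down it reaches from about 300 to 850 mm from the base axis. Payload 4.2 kg.
Tool frame: the origin (TCP) lies midway between the tips of the shut fingers; the grasp point (between the pads) lies 19 mm behind it; z points along the fingers, x is the direction in which the jaws open and shut, and the axes are right-handed (so a half turn about z gives the same grasp; the last joint's range is limited). The gripper opens to 91 mm and grips with 3 to 60 N. Pads are 32 mm wide; open, the fingers measure 118 mm over their backs; the gripper's body (76 mm by 178 mm) begins 60 mm behind the grasp point.
Start: joints at [-75, 18.312, 89.639, -0, 72.044, -1.146], TCP at [159.902, -552.336, 213.976] pointing down, gripper open.
Joint ranges: [-177.97, 177.97], [-48.28, 115.42], [12.27, 149.76], [-77.06, 257.06], [2.81, 150.46], [-146.56, 146.56]. Speed limits (degrees/s): [147.25, 147.25, 180, 180, 180, 180].

## Interface

Orientations are given as [roll, pitch, yaw] about the fixed x, y, z axes, in that order (R = Rz(yaw) Ry(pitch) Rx(roll)).
In Python, from workcell import env gives the robot as it stands. The module is installed in compiled form; this text tells all that it offers.
- The arm moves only by the tool drive_tool, never from a script. Its argument "series" is a list of rows, each a list of 3 entries, a list of its own where there are three numbers: the closure, from 0 (fully open) to 1 (shut), then the shift along the tool's x, y, z in mm, then the turn, a rotation vector about the tool's x, y, z in rad. In form: [[gripper, [dx, dy, dz], [rx, ry, rz]], ...]. A call has exactly 5 rows; each row is the pose to reach, as a shift and turn from the pose commanded when the call began, along the tool's axes at that moment; what a row does not reach only later rows make up. A row lasts 1/10 s, in which the tool goes at most 50 mm and 8.59 degrees, less where a joint would pass 70% of its speed; a pose out of reach is approached as far as the arm can. A call with a gripper value outside its range is refused whole. The fingers move at their own pace and stop on an object; "squeeze" is the grip in N (left out, the last holds). Time passes only in rows, so rows that repeat a pose let the fingers close, or fill a call up. It gives the time, the measured TCP pose, the force and the opening at its end, in the units of the state.
- env.state(): the state, without advancing time (a new reading comes with each control period).
- env.grab_frame(name): name is "scene" or "top" or "wrist"; returns a dict with "image" (400x640x3 uint8, red, green, blue), "K" (3x3 intrinsics, pixels), "k1" (the pictures are not rectified: a ray, as slopes to the right and down, at radius r is drawn at 1 + k1 r^2 times it, then the intrinsics apply), "origin" and "orientation" of the camera in the world. Camera axes: x right, y down, z forward; pixel columns grow to the right and rows downward; lengths in mm; the calibration is good to about 2 mm. A picture is of the moment at which its call begins. There is no depth.
- env.job_done(): hands the job in, once; it reports no verdict.
The state is a dict: "time_s": time; "qpos": joint angles; "qvel": joint speeds; "effort": joint torques, N m; "ee_pos": TCP position; "ee_rot": TCP orientation; "force": force on the tool from outside, world axes, zero at the start; "torque": the same for the moment, N m; "gripper_width": finger opening in mm.
Only numpy, scipy, OpenCV 4.12 (cv2) and the standard library are available. Lean on these libraries where they do the work, as an engineer would, in place of code of your own. Each camera call takes 0.05 s, during which the arm holds its last target.

## Working session

There is one attempt and no reset: what is moved stays moved. The work goes in short steps, Python scripts to look and compute and a tool call to move; the robot and the scene stay as the last step left them, time stands still between calls to the robot, and variables do not carry over. Pictures are saved under pics/ and viewed, and the job is handed in when it is done.

Besides the shell and the picture viewer there is one more tool, called after "Emit:" as name([rows], argument=value, ...), one row to a line, values as JSON. drive_tool: Moves the arm, as the interface text tells. Its arguments: {"type":"object","properties":{"series":{"type":"array","items":{"type":"array"}},"squeeze":{"type":"number"}},"required":["series"]}

```bash
mkdir -p pics; cat > h.py <<'E'
import numpy as np,cv2
from workcell import env
from scipy.spatial.transform import Rotation as R
np.set_printoptions(precision=2,suppress=True)
def grab(cam,name):
    f=env.grab_frame(cam); cv2.imwrite('pics/'+name+'.png',f['image'][:,:,::-1]); 
    np.savez('pics/'+name+'.npz',K=f['K'],k1=f['k1'],o=f['origin'],r=np.array(f['orientation']))
    return f
def cal(name):
    d=np.load('pics/'+name+'.npz'); r=d['r']
    M=r if r.shape==(3,3) else R.from_euler('xyz',r,degrees=True).as_matrix()
    return d['K'],float(d['k1']),d['o'],M
def ray(name,u,v):
    K,k1,o,M=cal(name)
    p=cv2.undistortPoints(np.array([[[u,v]]],float),K,np.array([k1,0,0,0,0.]))[0,0]
    return o,M@np.array([p[0],p[1],1])
def at(name,u,v,z):
    o,d=ray(name,u,v); return o+d*(z-o[2])/d[2]
def proj(name,P):
    K,k1,o,M=cal(name)
    c=(np.atleast_2d(P)-o)@M
    return cv2.projectPoints(c,np.zeros(3),np.zeros(3),K,np.array([k1,0,0,0,0.]))[0][:,0]
def crop(name,x0,y0,x1,y1,s,out):
    im=cv2.imread('pics/'+name+'.png')[y0:y1,x0:x1]
    cv2.imwrite('pics/'+out+'.png',cv2.resize(im,None,fx=s,fy=s,interpolation=cv2.INTER_CUBIC))
E
python3 - <<'E'
from h import *
for c in ('scene','top','wrist'):
    f=grab(c,c+'0'); print(c,f['origin'],f['orientation'],f['K'].tolist() if hasattr(f['K'],'tolist') else f['K'],f['k1'])
print(env.state())
E
```

```text
scene [ 31.81 653.03 585.09] [-119.01    1.43 -139.5 ] [[411.22063232651885, 0.0, 317.51185395254294], [0.0, 411.22063232651885, 198.66086973229457], [0.0, 0.0, 1.0]] -0.06921552151687768
top [ 530.38  -12.98 1157.98] [-176.57   -1.84  -89.48] [[366.63165011203415, 0.0, 319.2298746551905], [0.0, 366.63165011203415, 206.71492741488802], [0.0, 0.0, 1.0]] 0.028679811569997504
wrist [ 231.03 -532.41  382.97] [164.69   0.1  -73.86] [[284.48440146763807, 0.0, 321.5230037134744], [0.0, 284.48440146763807, 203.21647909891075], [0.0, 0.0, 1.0]] -0.005174792596925347
{'time_s': 0.15, 'qpos': array([-75.  ,  18.34,  89.69,  -0.  ,  72.04,  -1.15]), 'qvel': array([ 0.01, -0.14, -0.25,  0.04, -0.03,  0.04]), 'effort': array([  0.  , -41.28, -23.22,   0.07,   0.04,  -0.  ]), 'ee_pos': array([ 159.77, -551.96,  213.3 ]), 'ee_rot': array([180.  ,   0.08, -73.85]), 'force': array([ 0.27,  0.12, -0.05]), 'torque': array([-0.03, -0.02, -0.04]), 'gripper_width': 91.13355599430692}
```

View pics/scene0.png

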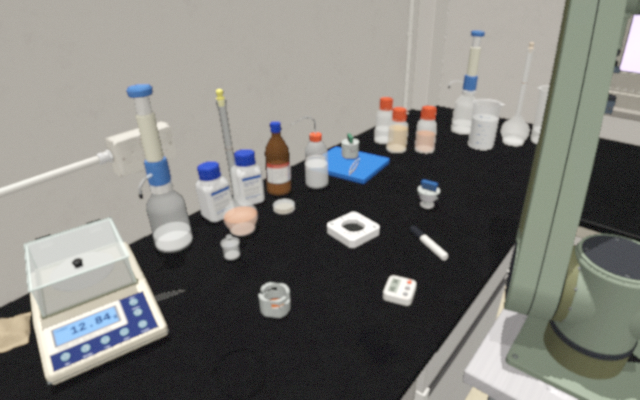

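View pics/top0.png

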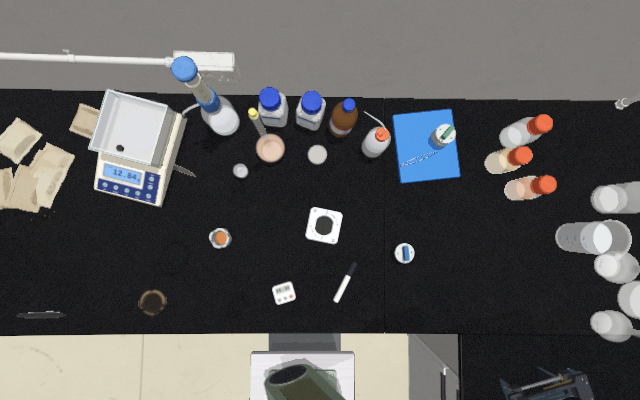

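```bash
python3 - <<'E'
from h import *
a=cv2.imread('pics/top0.png')
def c(x,y,w=25,s=10): return cv2.resize(a[y-w:y+w,x-w:x+w],None,fx=s,fy=s,interpolation=cv2.INTER_CUBIC)
cv2.imwrite('pics/z1.png',np.hstack([c(220,238,20),c(324,225,20)]))
cv2.imwrite('pics/z2.png',c(404,254,20,15))
b=cv2.imread('pics/scene0.png'); a=b
cv2.imwrite('pics/z3.png',np.hstack([c(275,300,25,8),c(428,194,25,8)]))
cv2.imwrite('pics/z4.png',c(353,229,32,10))
E
```

```text
(no output)
```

View pics/z1.png

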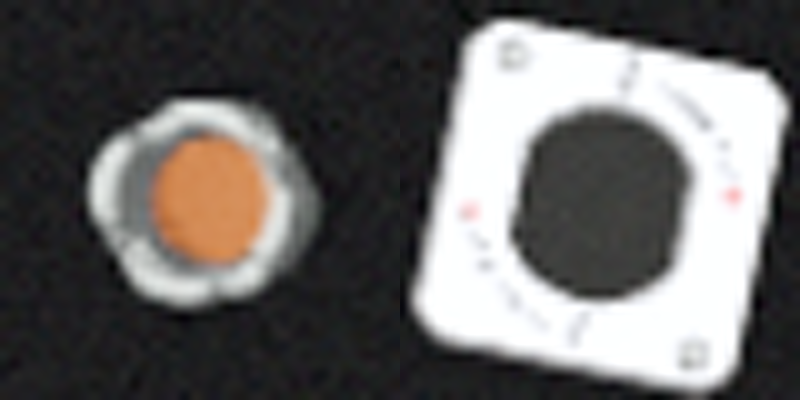

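View pics/z2.png

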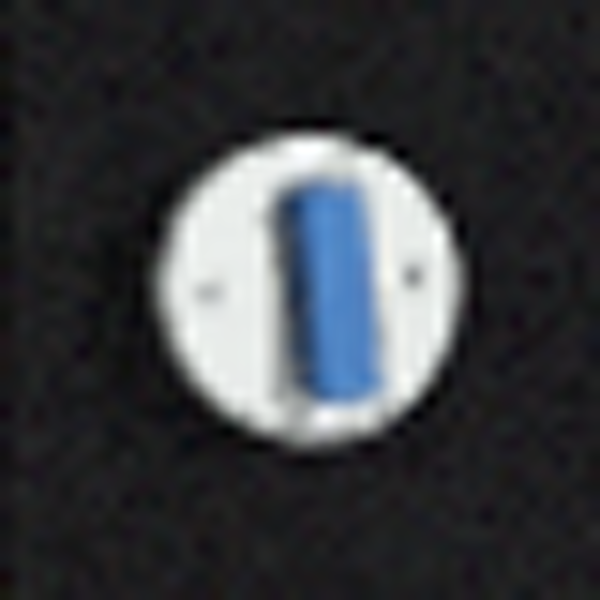

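View pics/z3.png

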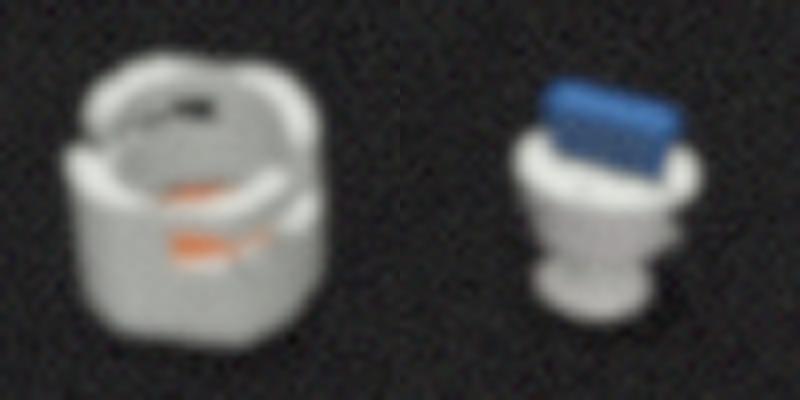

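View pics/z4.png

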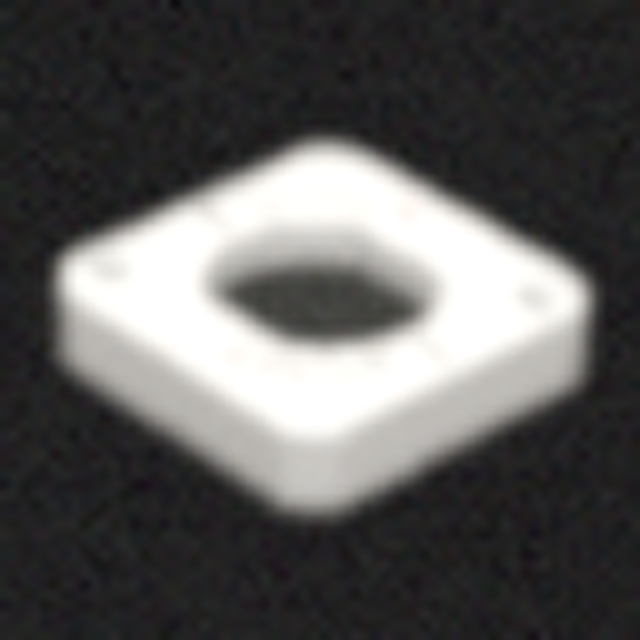

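```bash
python3 - <<'E'
from h import *
print('cup',at('top0',219.3,238.1,44))
print('block',at('top0',324.5,225.3,22))
a=at('top0',304+23.2,205+6,22);b=at('top0',304+17.8,205+33,22);print('blk xaxis',a,b,np.degrees(np.arctan2(*(a-b)[[1,0]])))
o=[384,234]
P=lambda x,y,z:at('top0',o[0]+x/15,o[1]+y/15,z)
print('flange',P(310,285,49))
a,b=P(330,185,73),P(347,390,73); print('bar',a,b,(a+b)/2,np.degrees(np.arctan2(*(a-b)[[1,0]])))
# wrist camera in tool frame
s=env.state(); K,k1,oc,M=cal('wrist0')
T=R.from_euler('xyz',[180,0,-73.85],degrees=True).as_matrix()
print(T); print('cam in tool',T.T@(oc-s['ee_pos'])); print(T.T@M)
print('bottle',at('top0',240,171,58),'petri',at('top0',317,155,15))
E
```

```text
cup [500.07 250.59  44.  ]
block [541.44 -65.71  22.  ]
blk xaxis [585.87 -73.74  22.  ] [502.18 -57.68  22.  ] -10.862038619934529
flange [ 459.86 -307.88   49.  ]
bar [ 481.05 -305.6    73.  ] [ 440.89 -308.69   73.  ] [ 460.97 -307.15   73.  ] 4.399613720685249
[[ 0.28 -0.96 -0.  ]
 [-0.96 -0.28 -0.  ]
 [-0.    0.   -1.  ]]
cam in tool [   1.04  -73.89 -169.67]
[[ 1.    0.   -0.  ]
 [ 0.    0.96  0.26]
 [ 0.   -0.26  0.96]]
bottle [701.43 190.98  58.  ] petri [762.41 -40.57  15.  ]
```

View pics/wrist0.png

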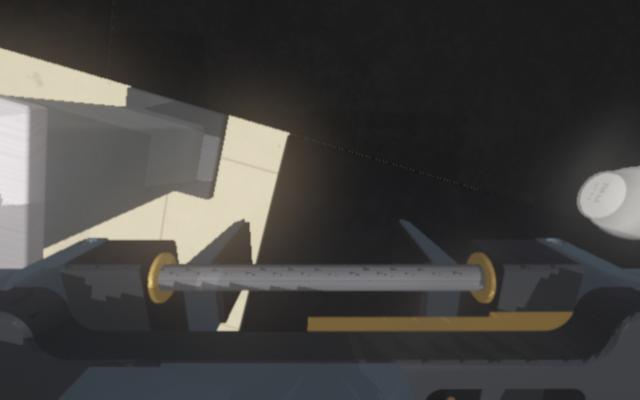

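```bash
cat >> h.py <<'E'
def go(x,y,z,yaw,base=None):
    """shift+turn from current (measured) pose to target, tool pointing down"""
    s=env.state(); T=R.from_euler('xyz',s['ee_rot'],degrees=True)
    G=R.from_euler('xyz',[180,0,yaw],degrees=True)
    d=T.inv().apply(np.array([x,y,z])-s['ee_pos']); rv=(T.inv()*G).as_rotvec()
    print('t',s['time_s'],'pos',s['ee_pos'],'rot',s['ee_rot'],'F',s['force'],'w',s['gripper_width'])
    print('shift',d,'|',np.linalg.norm(d),'turn',rv)
E
python3 -c "
from h import *
go(460,-307,160,-74)"
```

```text
t 0.15 pos [ 159.77 -551.96  213.3 ] rot [180.     0.08 -73.85] F [ 0.27  0.12 -0.05] w 91.13355599430692
shift [-151.74 -356.51   53.51] | 391.1357874018104 turn [0. 0. 0.]
```

Emit:
drive_tool([
  [0,[-20,-45,7],[0,0,0]],
  [0,[-39,-91,14],[0,0,0]],
  [0,[-58,-137,21],[0,0,0]],
  [0,[-77,-182,27],[0,0,0]],
  [0,[-96,-227,34],[0,0,0]],
], squeeze=20)

```text
time_s: 0.65
ee_pos: [352.4, -395.5, 179.7]
ee_rot: [-180.0, -0.0, -73.9]
force: [0.9, -0.8, 1.2]
gripper_width: 91.3
```

Emit:
drive_tool([
  [0,[-19,-45,7],[0,0,0]],
  [0,[-37,-86,13],[0,0,0]],
  [0,[-56,-130,20],[0,0,0]],
  [0,[-56,-130,20],[0,0,0]],
  [0,[-56,-130,20],[0,0,0]],
])

```text
time_s: 1.15
ee_pos: [460.8, -306.2, 159.4]
ee_rot: [179.9, 0.0, -73.7]
force: [-0.4, -0.9, -0.2]
gripper_width: 91.1
```

```bash
python3 -c "
from h import *
grab('wrist','w1')
go(541,-66,160,-101)"
```

```text
t 1.2 pos [ 460.18 -307.08  159.71] rot [179.94   0.01 -73.81] F [-0.39  0.81  0.32] w 91.17083107381644
shift [-208.99 -144.82   -0.39] | 254.26380012046792 turn [ 0.   -0.    0.47]
```

View pics/w1.png

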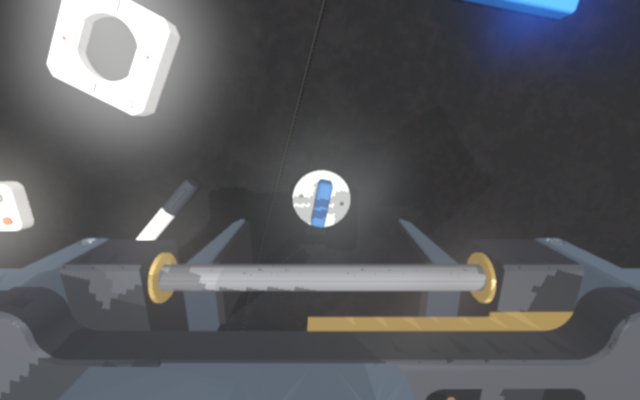

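Emit:
drive_tool([
  [0,[-41,-28,0],[0,0,0]],
  [0,[-82,-56,0],[0,0,0]],
  [0,[-123,-85,0],[0,0,0]],
  [0,[-164,-114,0],[0,0,0]],
  [0,[-206,-143,0],[0,0,0]],
])

```text
time_s: 1.7
ee_pos: [540.0, -70.9, 160.4]
ee_rot: [-180.0, -0.0, -74.0]
force: [0.7, -0.5, 0.0]
gripper_width: 91.2
```

Emit:
drive_tool([
  [0,[0,0,0],[0,0,0]],
  [0,[0,0,0],[0,0,0]],
  [0,[0,0,0],[0,0,0]],
  [0,[0,0,0],[0,0,0]],
  [0,[0,0,0],[0,0,0]],
])

```text
time_s: 2.2
ee_pos: [539.8, -72.4, 160.0]
ee_rot: [180.0, -0.0, -74.0]
force: [0.0, -0.5, 0.0]
gripper_width: 91.1
```

```bash
python3 -c "
from h import *
grab('wrist','w2')
go(500,250,160,-74)"
```

```text
t 2.25 pos [539.88 -72.11 160.01] rot [-180.     -0.01  -73.98] F [-0.17  0.29 -0.45] w 91.42131539067846
shift [-320.6   -50.59   -0.06] | 324.56741558342435 turn [-0. -0.  0.]
```

View pics/w2.png

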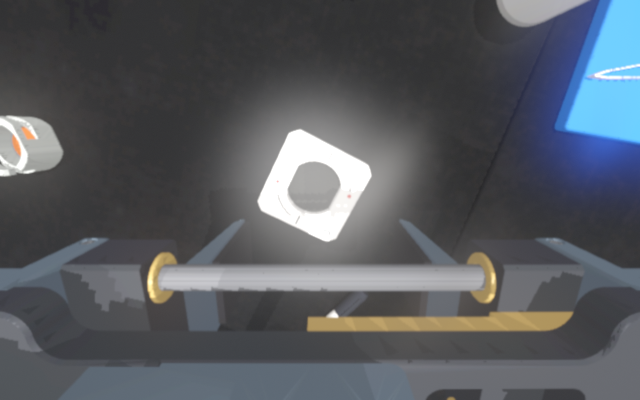

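Block centred at about (314,186) in the picture. On to the cup.

Emit:
drive_tool([
  [0,[-48,-8,0],[0,0,0]],
  [0,[-96,-15,0],[0,0,0]],
  [0,[-144,-23,0],[0,0,0]],
  [0,[-192,-30,0],[0,0,0]],
  [0,[-240,-38,0],[0,0,0]],
])

```text
time_s: 2.75
ee_pos: [509.6, 171.4, 160.1]
ee_rot: [-180.0, -0.0, -73.9]
force: [0.5, -0.1, 0.2]
gripper_width: 91.0
```

Emit:
drive_tool([
  [0,[-40,-6,0],[0,0,0]],
  [0,[-80,-13,0],[0,0,0]],
  [0,[-80,-13,0],[0,0,0]],
  [0,[-80,-13,0],[0,0,0]],
  [0,[-80,-13,0],[0,0,0]],
])

```text
time_s: 3.25
ee_pos: [500.3, 249.5, 159.8]
ee_rot: [180.0, -0.0, -73.9]
force: [-0.5, -0.7, 0.4]
gripper_width: 91.2
```

```bash
python3 -c "
from h import *
grab('wrist','w3')
go(500,250,160,-74)
crop('w3',260,130,380,230,6,'w3c')
crop('w2',250,120,380,250,5,'w2c')
crop('w1',280,160,360,240,7,'w1c')"
```

```text
t 3.3 pos [500.35 249.29 159.87] rot [179.98  -0.03 -73.95] F [-0.21 -0.01  0.38] w 91.04008656077724
shift [-0.78  0.14 -0.13] | 0.8061017390448296 turn [ 0. -0.  0.]
```

View pics/w3c.png

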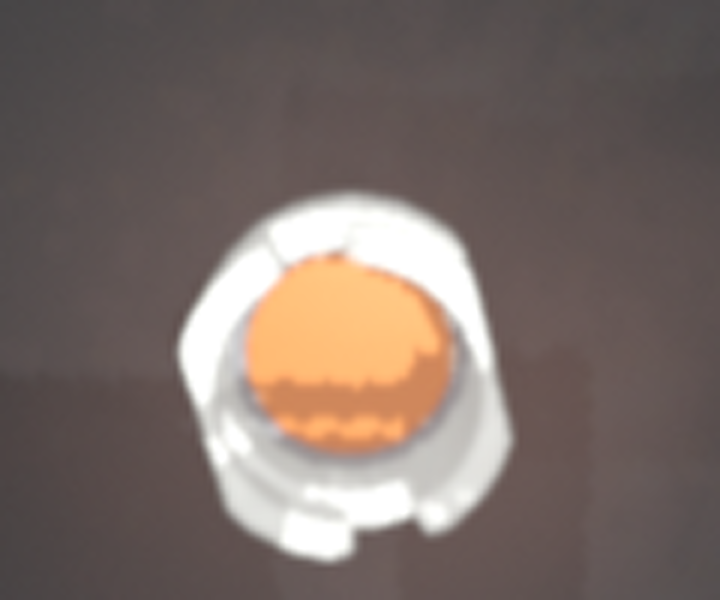

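View pics/w2c.png

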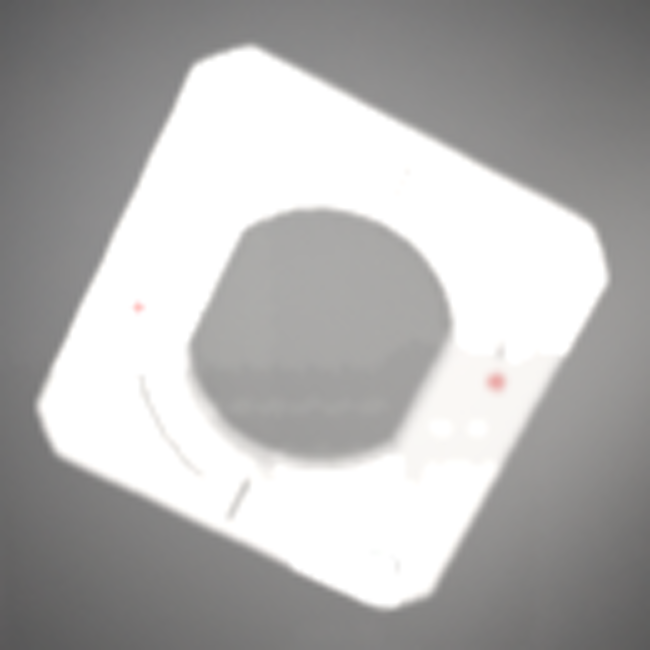

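View pics/w1c.png

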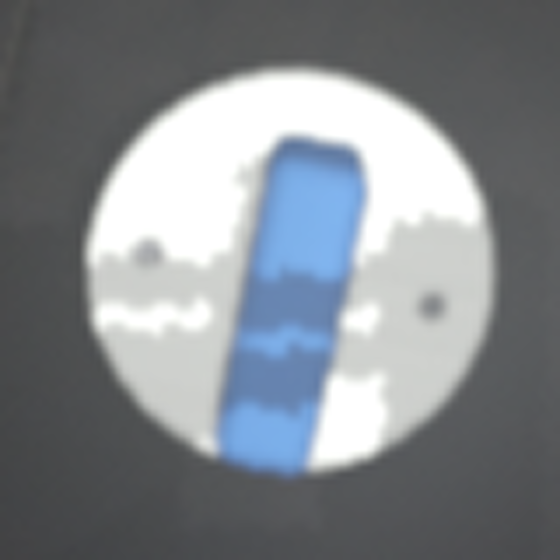

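```bash
cat >> h.py <<'E'
def outline(r,flat,n=120):
    a=np.linspace(0,2*np.pi,n); p=np.c_[r*np.cos(a),r*np.sin(a)]
    if flat: p[:,1]=np.clip(p[:,1],-flat,flat)
    return p
def draw(name,curves,win,s,out):
    x0,y0,x1,y1=win
    im=cv2.imread('pics/'+name+'.png')[y0:y1,x0:x1]; im=cv2.resize(im,None,fx=s,fy=s,interpolation=cv2.INTER_CUBIC)
    for P,c in curves:
        q=(proj(name,P)+.5-[x0,y0])*s-.5
        cv2.polylines(im,[np.round(q*8).astype(np.int32)],False,c,1,cv2.LINE_AA,3)
    cv2.imwrite('pics/'+out+'.png',im)
def place(p2,z,x,y,deg):
    c,s_=np.cos(np.radians(deg)),np.sin(np.radians(deg))
    return np.c_[x+c*p2[:,0]-s_*p2[:,1],y+s_*p2[:,0]+c*p2[:,1],np.full(len(p2),float(z))]
def cupc(x,y,deg,z0=0):
    return [(place(outline(29.5,25.5),z0+44,x,y,deg),(0,0,255)),(place(outline(23.5,0),z0+44,x,y,deg),(0,255,0)),
      (place(outline(27.5,23.5),z0,x,y,deg),(255,0,0)),(place(outline(23.5,0),z0+10,x,y,deg),(255,0,255)),
      (place(np.array([[-40,0],[40,0]]),z0+44,x,y,deg),(0,255,255))]
def blk(x,y,deg):
    return [(place(outline(30.7,26.7),22,x,y,deg),(0,0,255)),(place(outline(30.7,26.7),10,x,y,deg),(255,0,0)),
     (place(np.array([[-50,-50],[50,-50],[50,50],[-50,50],[-50,-50]]),22,x,y,deg),(0,160,0)),
     (place(np.array([[-50,0],[50,0]]),22,x,y,deg),(0,200,200))]
def clo(x,y,deg,z0=0):
    b=np.array([[-22,-7],[22,-7],[22,7],[-22,7],[-22,-7]])
    return [(place(outline(29.5,0),z0+49,x,y,deg),(0,0,255)),(place(b,z0+73,x,y,deg),(0,255,255)),(place(b,z0+49,x,y,deg),(0,160,0))]
E
python3 -c "
from h import *
draw('w3',cupc(500,250,30.5),(260,130,380,230),6,'o3')
draw('w2',blk(541,-66,-10.9),(250,120,380,250),5,'o2')
draw('w1',clo(460,-307.5,4.4),(280,160,360,240),7,'o1')
"
```

```text
(no output)
```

View pics/o3.png

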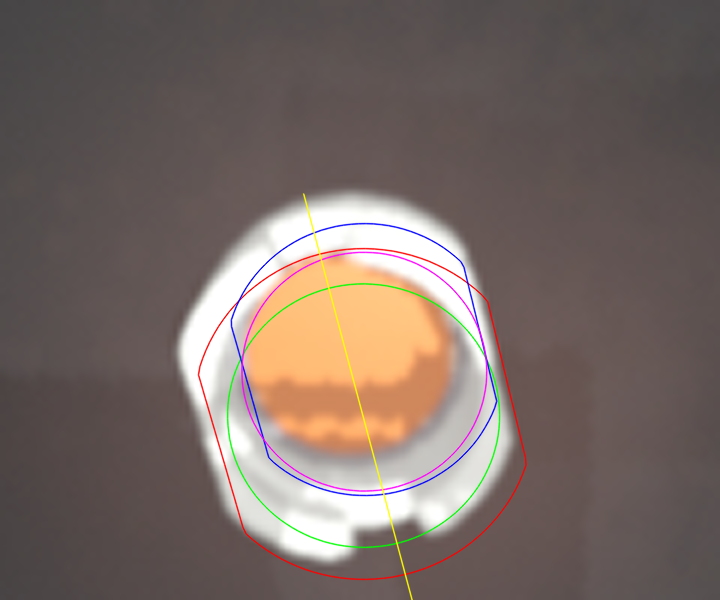

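View pics/o2.png

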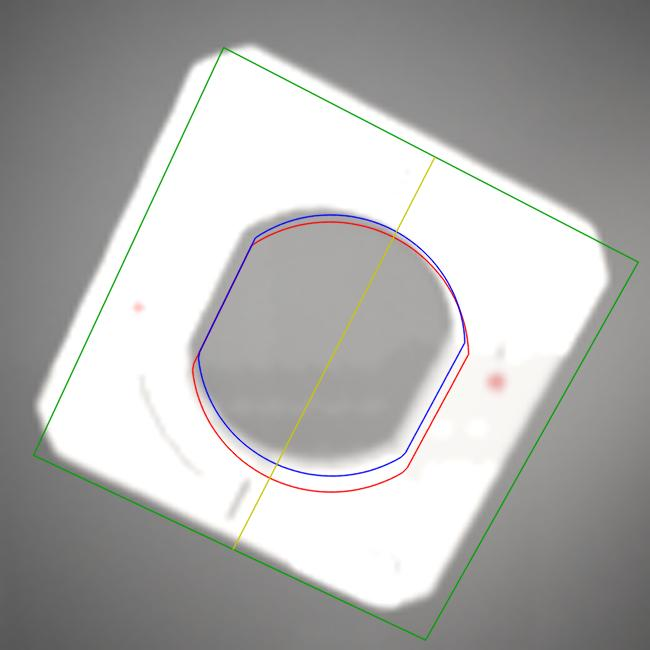

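View pics/o1.png

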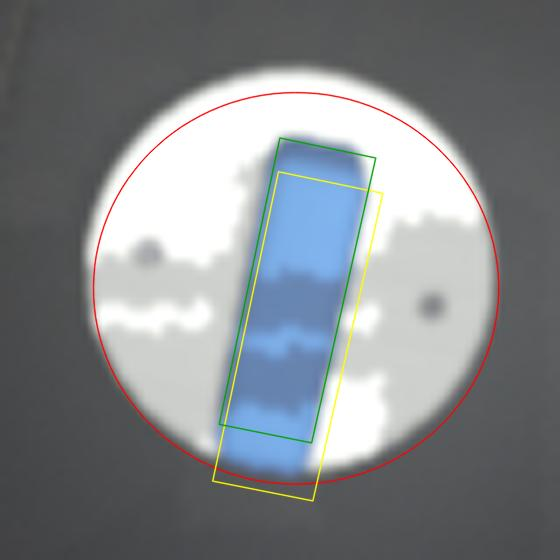

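```bash
python3 -c "
from h import *
draw('scene0',cupc(501.5,253.3,30.5),(235,260,315,340),7,'s3')
draw('scene0',blk(542.5,-62.6,-10.9),(313,197,393,261),7,'s2')
draw('scene0',clo(462.2,-305.8,4.4),(403,169,453,219),10,'s1')
a=cv2.imread('pics/s3.png');b=cv2.imread('pics/s1.png')
cv2.imwrite('pics/s13.png',cv2.hconcat([cv2.resize(a,(400,400)),cv2.resize(b,(400,400))]))
"
```

```text
(no output)
```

View pics/s13.png

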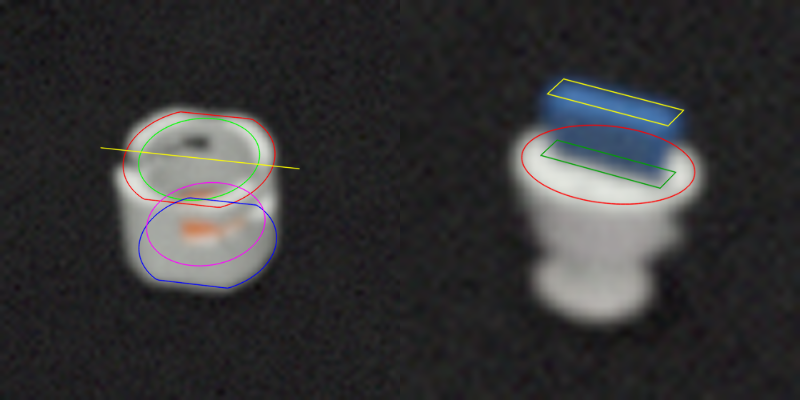

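View pics/s2.png

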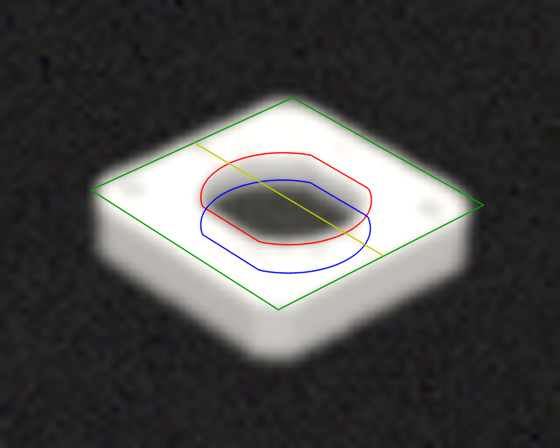

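```bash
python3 -c "
from h import *
go(501.2,253.7,70,-59.5)"
```

```text
t 3.3 pos [500.35 249.29 159.87] rot [179.98  -0.03 -73.95] F [-0.21 -0.01  0.38] w 91.04008656077724
shift [-4.05 -2.07 89.87] | 89.98095258832032 turn [ 0.   -0.   -0.25]
```

Emit:
drive_tool([
  [0,[-2,-1,30],[0,0,-0.12]],
  [0,[-4,-2,60],[0,0,-0.25]],
  [0,[-4,-2,90],[0,0,-0.25]],
  [0,[-4,-2,90],[0,0,-0.25]],
  [0,[-4,-2,90],[0,0,-0.25]],
])

```text
time_s: 3.8
ee_pos: [501.4, 254.2, 70.3]
ee_rot: [180.0, -0.0, -59.6]
force: [-0.3, 0.0, 0.5]
gripper_width: 90.6
```

```bash
python3 -c "
from h import *
grab('wrist','w4')
go(501.2,253.7,19,-59.5)
draw('w4',cupc(501.2,253.7,30.5),(240,170,400,290),5,'o4')"
```

```text
t 3.85 pos [502.16 254.76  71.23] rot [-179.88   -0.02  -59.61] F [ 0.9   1.17 -0.17] w 91.29312510782897
shift [ 0.41  1.48 52.23] | 52.247779773514026 turn [-0. -0. -0.]
```

View pics/o4.png

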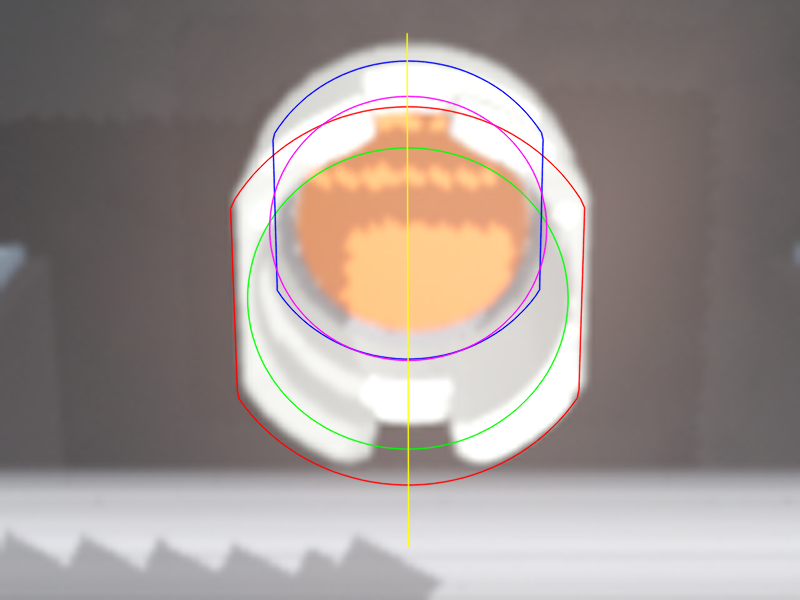

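Emit:
drive_tool([
  [0,[0,0,26],[0,0,0]],
  [0,[0,0,51],[0,0,0]],
  [0,[0,0,51],[0,0,0]],
  [0.5,[0,0,51],[0,0,0]],
  [0.6,[0,0,51],[0,0,0]],
], squeeze=25)

```text
time_s: 4.35
ee_pos: [502.5, 255.7, 21.0]
ee_rot: [-179.8, -0.0, -59.5]
force: [0.6, 0.4, 0.2]
gripper_width: 78.1
```

Emit:
drive_tool([
  [0.8,[0,0,0],[0,0,0]],
  [0.8,[0,0,0],[0,0,0]],
  [0.8,[0,0,0],[0,0,0]],
  [0.8,[0,0,0],[0,0,0]],
  [0.8,[0,0,0],[0,0,0]],
])

```text
time_s: 4.85
ee_pos: [501.3, 255.0, 19.4]
ee_rot: [-180.0, -0.0, -59.5]
force: [0.7, -2.0, 4.7]
gripper_width: 50.9
```

```bash
python3 -c "
from h import *
grab('wrist','w5');print(env.state()['ee_pos'],env.state()['ee_rot'],env.state()['force'])
crop('w5',220,150,420,300,4,'w5c')"
```

```text
[501.32 255.05  19.41] [-179.96   -0.03  -59.51] [ 0.02 -2.14  4.3 ]
```

View pics/w5c.png

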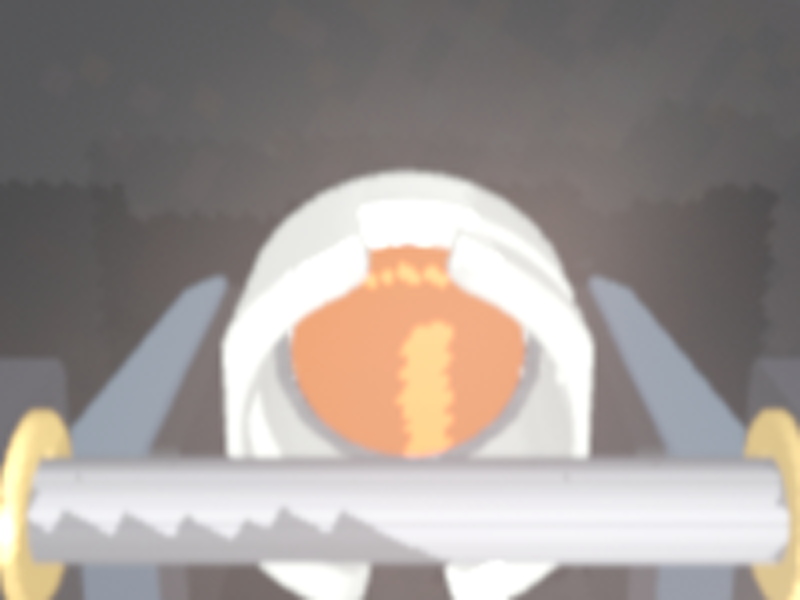

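```bash
cat >> h.py <<'E'
def fit(name,x,y,deg,model,fixcam=(0,0,0),rng=5,iters=4):
    """model(deg-frame): list of (Nx2 pts, z, ) ; refine x,y,deg from gradient maxima along normals. fixcam: shift of camera origin in world"""
    from scipy.optimize import least_squares
    from scipy.ndimage import map_coordinates
    g=cv2.GaussianBlur(cv2.imread('pics/'+name+'.png').astype(np.float32),(0,0),0.7).max(2)
    fc=np.array(fixcam)
    def pr(p):
        return [proj(name,place(q,z,*p)-fc) for q,z in model]
    p=np.array([x,y,deg],float)
    for it in range(iters):
        obs=[];ts=np.linspace(-rng,rng,8*rng+1)
        for q in pr(p):
            t=np.gradient(q,axis=0); n=np.c_[-t[:,1],t[:,0]]/np.linalg.norm(t,axis=1)[:,None]
            for i in range(1,len(q)-1):
                s=q[i]+ts[:,None]*n[i]; v=map_coordinates(g,[s[:,1],s[:,0]],order=1)
                d=np.abs(np.gradient(v)); k=d.argmax(); obs.append((s[k],n[i],d[k]>3))
        ok=np.array([o[2] for o in obs]); O=np.array([o[0] for o in obs]);N=np.array([o[1] for o in obs])
        def res(p):
            Q=np.vstack([q[1:-1] for q in pr(p)]); return (((Q-O)*N).sum(1))[ok]
        r=least_squares(res,p,x_scale=[1,1,1],loss='soft_l1',f_scale=.4); p=r.x
        rng=max(2,rng-1)
    print(name,'fit',p,'med|res|',np.median(abs(res(p))),'n',ok.sum()); return p
def seg(a,b,n=40): return np.linspace(a,b,n)
E
cat > f.py <<'E'
from h import *
import sys
def yv(y): y=np.radians(y); return np.array([np.cos(y),np.sin(y),0]),np.array([np.sin(y),-np.cos(y),0])
tx,ty=yv(-74); fc=-1.4*tx   # true camera is 1.4 toward -tool x
e=[(seg([-48,50],[48,50])[4:-4],22),(seg([-48,-50],[48,-50])[4:-4],22),(seg([-50,-45],[-50,45])[4:-4],22)]
# which edge is top in w2? check by projections
for k,m in {'y+':e[0],'y-':e[1],'x-':e[2]}.items(): print(k,proj('w2',place(m[0],22,542,-62,-10.9))[[0,-1]])
a=np.linspace(0,2*np.pi,200)
pk=outline(30.7,26.7,200)
for z in (22,10): print(z,proj('w2',place(pk[::25],z,542,-62,-10.9)).round(0).tolist())
b=fit('w2',542.2,-61.5,-10.9,e,fc)
# upper part of pocket: x>0 side
up=pk[(np.cos(a)>0.0)]; up=up[np.argsort(np.arctan2(up[:,1],up[:,0]))]
b2=fit('w2',b[0],b[1],b[2],[(up,22)],fc,rng=3)
b3=fit('w2',b[0],b[1],b[2],e+[(up,22)],fc,rng=3)
draw('w2',blk(*(b3-[*fc[:2],0])),(250,120,380,250),5,'o2')
E
python3 f.py
```

```text
y+ [[257.1  199.74]
 [285.97 137.33]]
y- [[336.3  237.48]
 [368.62 179.62]]
x- [[320.74 240.79]
 [264.46 214.25]]
22 [[325.0, 165.0], [303.0, 163.0], [290.0, 179.0], [286.0, 198.0], [301.0, 214.0], [321.0, 215.0], [334.0, 200.0], [339.0, 181.0]]
10 [[325.0, 164.0], [304.0, 162.0], [292.0, 177.0], [288.0, 196.0], [301.0, 211.0], [321.0, 212.0], [334.0, 197.0], [338.0, 179.0]]
w2 fit [543.6  -60.86 -11.28] med|res| 0.009432441945470453 n 90
w2 fit [542.99 -61.08 -12.55] med|res| 0.21271067568797558 n 98
w2 fit [542.89 -60.83 -11.2 ] med|res| 0.25725112417651963 n 188
```

View pics/o2.png

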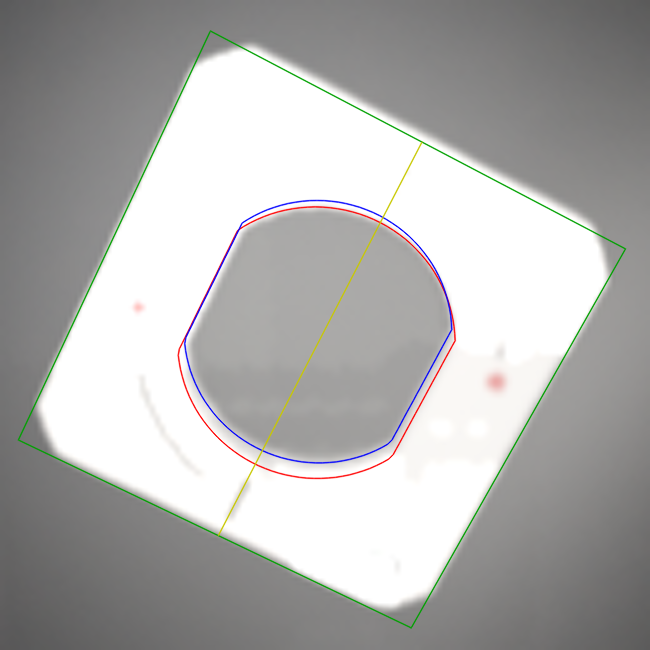

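Emit:
drive_tool([
  [0.8,[0,0,-20],[0,0,0]],
  [0.8,[0,0,-45],[0,0,0]],
  [0.8,[0,0,-75],[0,0,0]],
  [0.8,[0,0,-90],[0,0,0]],
  [0.8,[0,0,-90],[0,0,0]],
])

```text
time_s: 5.4
ee_pos: [502.1, 255.9, 110.7]
ee_rot: [-179.8, -0.0, -59.5]
force: [0.4, -0.1, -1.7]
gripper_width: 50.7
```

```bash
python3 -c "
from h import *
go(542.5,-60.4,90,-101.2)"
```

```text
t 5.4 pos [502.05 255.9  110.67] rot [-179.76   -0.    -59.54] F [ 0.38 -0.07 -1.69] w 50.66754923679854
shift [293.15 125.57  20.15] | 319.54448980250623 turn [-0.    0.    0.73]
```

Emit:
drive_tool([
  [0.8,[29,12,0],[0,0,0.1]],
  [0.8,[70,30,0],[0,0,0.2]],
  [0.8,[112,48,0],[0,0,0.3]],
  [0.8,[155,66,0],[0,0,0.4]],
  [0.8,[198,85,0],[0,0,0.5]],
])

```text
time_s: 5.9
ee_pos: [527.1, 39.9, 107.2]
ee_rot: [179.8, 0.0, -88.4]
force: [0.6, -0.6, -0.8]
gripper_width: 50.7
```

```bash
python3 -c "
from h import *
go(542.5,-60.4,90,-101.2)"
```

```text
t 5.9 pos [527.06  39.86 107.19] rot [179.84   0.01 -88.39] F [ 0.64 -0.59 -0.76] w 50.7090444230989
shift [100.66 -12.67  17.14] | 102.88662258654993 turn [ 0.   -0.    0.22]
```

Emit:
drive_tool([
  [0.8,[32,-4,4],[0,0,0.1]],
  [0.8,[64,-8,8],[0,0,0.22]],
  [0.8,[94,-12,12],[0,0,0.22]],
  [0.8,[94,-12,17],[0,0,0.22]],
  [0.8,[94,-12,17],[0,0,0.22]],
])

```text
time_s: 6.4
ee_pos: [541.5, -52.3, 89.7]
ee_rot: [179.7, 0.0, -100.9]
force: [-1.1, -0.7, -1.6]
gripper_width: 50.6
```

Emit:
drive_tool([
  [0.8,[0,0,0],[0,0,0]],
  [0.8,[0,0,0],[0,0,0]],
  [0.8,[0,0,0],[0,0,0]],
  [0.8,[0,0,0],[0,0,0]],
  [0.8,[0,0,0],[0,0,0]],
])

```text
time_s: 6.9
ee_pos: [543.2, -51.8, 92.1]
ee_rot: [-180.0, -0.0, -100.7]
force: [0.9, -0.2, -1.8]
gripper_width: 50.6
```

```bash
python3 -c "
from h import *
go(542.5,-60.4,60,-101.2)
grab('wrist','w6');grab('scene','sc6');go(542.5,-60.4,60,-101.2)
crop('sc6',290,150,420,250,6,'sc6c')
crop('w6',220,100,420,250,4,'w6c')"
```

```text
t 6.9 pos [543.19 -51.82  92.14] rot [-179.97   -0.   -100.75] F [ 0.92 -0.2  -1.75] w 50.60520529192598
shift [ 8.55 -0.9  32.15] | 33.27625775718325 turn [-0.   -0.    0.01]
t 7.0 pos [543.13 -52.01  92.09] rot [-179.98   -0.   -100.77] F [-0.69 -0.46 -2.14] w 50.74611013628547
shift [ 8.36 -0.94 32.09] | 33.169208548232355 turn [-0.   -0.    0.01]
```

View pics/w6c.png

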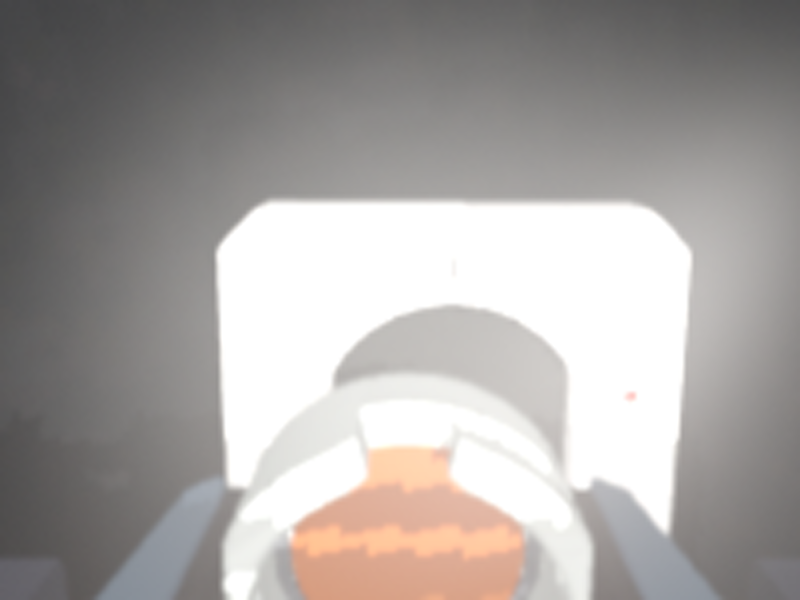

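View pics/sc6c.png

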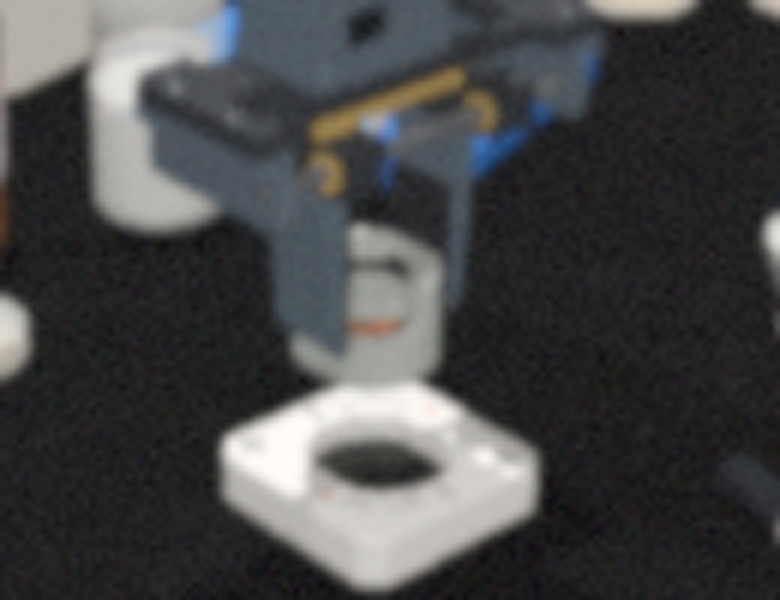

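```bash
cat > f6.py <<'E'
from h import *
from f import yv
tx,ty=yv(-100.75); fc=-1.4*tx
e=[(seg([0,50],[34,50]),22),(seg([-5,-50],[34,-50]),22)]
a=np.radians(np.linspace(-50,40,40)); arc=np.c_[30.7*np.cos(a),30.7*np.sin(a)]
b=fit('w6',543,-60.8,-11.2,e+[(arc,22)],fc,rng=4)
b=fit('w6',543,-60.8,-11.2,[(arc,22)],fc,rng=4)
draw('w6',blk(*(b-[*fc[:2],0])),(220,100,420,250),4,'o6')
E
sed -i '/^tx,ty/,$d' f.py
python3 f6.py
```

```text
w6 fit [543.37 -61.05 -11.15] med|res| 0.24641433974053534 n 114
w6 fit [545.91 -61.99 -89.96] med|res| 0.0002399750799835232 n 13
```

View pics/o6.png

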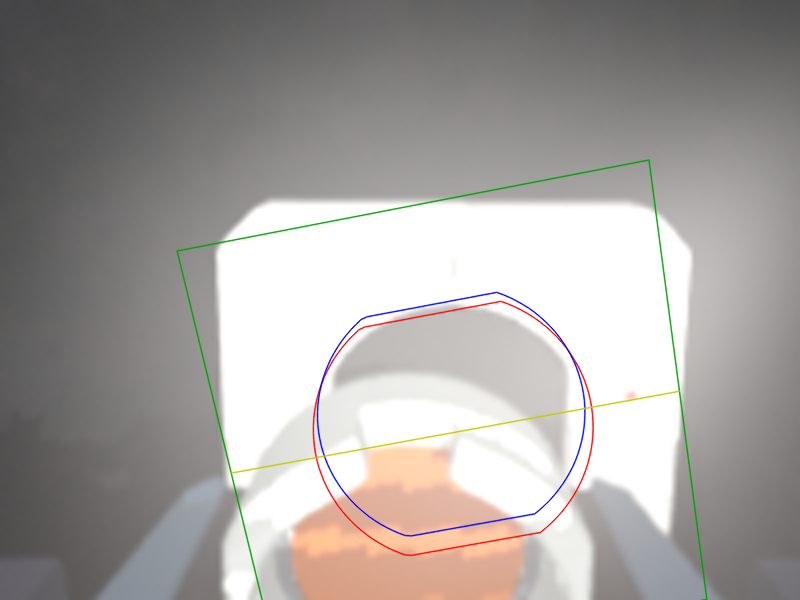

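Emit:
drive_tool([
  [0.8,[4,-0.5,8],[0,0,0.005]],
  [0.8,[8.9,-1,18],[0,0,0.008]],
  [0.8,[8.9,-1,28],[0,0,0.008]],
  [0.8,[8.9,-1,37],[0,0,0.008]],
  [0.8,[8.9,-1,37],[0,0,0.008]],
])

```text
time_s: 7.5
ee_pos: [541.0, -61.0, 53.0]
ee_rot: [179.8, -0.0, -101.3]
force: [-1.0, 1.0, -2.0]
gripper_width: 51.1
```

Emit:
drive_tool([
  [0.8,[0,0,0],[0,0,0]],
  [0.8,[0,0,0],[0,0,0]],
  [0.8,[0,0,0],[0,0,0]],
  [0.8,[0,0,0],[0,0,0]],
  [0.8,[0,0,0],[0,0,0]],
])

```text
time_s: 8.0
ee_pos: [542.6, -61.1, 55.2]
ee_rot: [-180.0, -0.0, -101.2]
force: [-0.1, 0.1, -1.6]
gripper_width: 51.0
```

```bash
python3 -c "
from h import *
grab('wrist','w7');go(542.5,-60.8,29.5,-101.2)
crop('w7',220,100,420,250,4,'w7c')"
```

```text
t 8.05 pos [542.51 -61.12  55.16] rot [-179.97   -0.   -101.24] F [-0.05  0.88 -2.14] w 51.10373128454305
shift [-0.31  0.09 25.66] | 25.665825005941425 turn [-0. -0. -0.]
```

View pics/w7c.png

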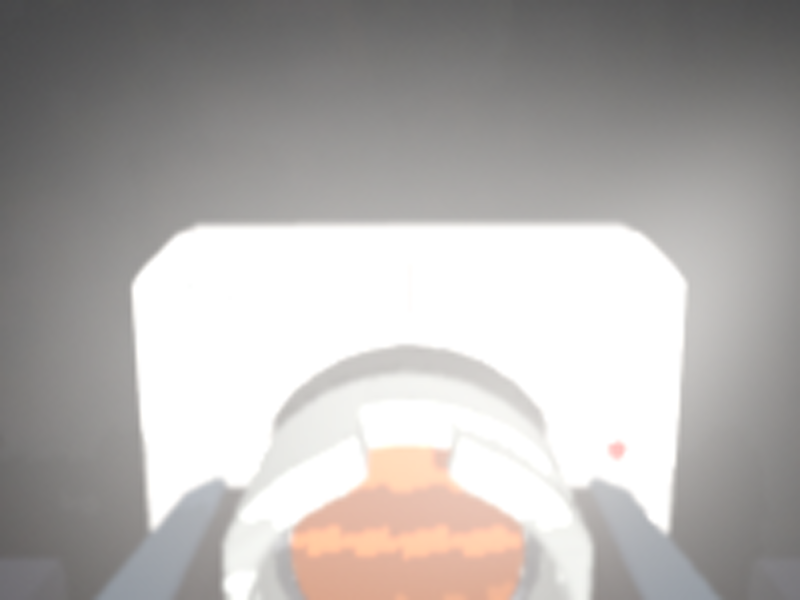

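Emit:
drive_tool([
  [0.8,[-0.2,0,5],[0,0,0]],
  [0.8,[-0.2,0,10],[0,0,0]],
  [0.8,[-0.2,0,13],[0,0,0]],
  [0.8,[-0.2,0,16],[0,0,0]],
  [0.8,[-0.2,0,18],[0,0,0]],
])

```text
time_s: 8.55
ee_pos: [542.3, -60.9, 36.5]
ee_rot: [180.0, -0.0, -101.2]
force: [-0.4, 0.7, -1.9]
gripper_width: 50.9
```

Emit:
drive_tool([
  [0.8,[0,0,3],[0,0,0]],
  [0.8,[0,0,5],[0,0,0]],
  [0.8,[0,0,6.5],[0,0,0]],
  [0.8,[0,0,8],[0,0,0]],
  [0.8,[0,0,8],[0,0,0]],
])

```text
time_s: 9.05
ee_pos: [542.5, -60.9, 29.4]
ee_rot: [-180.0, -0.0, -101.2]
force: [-0.4, 0.6, 3.5]
gripper_width: 50.5
```

Emit:
drive_tool([
  [0,[0,0,0],[0,0,0]],
  [0,[0,0,0],[0,0,0]],
  [0,[0,0,0],[0,0,0]],
  [0,[0,0,0],[0,0,0]],
  [0,[0,0,-10],[0,0,0]],
])

```text
time_s: 9.55
ee_pos: [541.4, -60.8, 38.1]
ee_rot: [179.8, -0.0, -101.2]
force: [0.1, 0.4, -0.8]
gripper_width: 88.0
```

Emit:
drive_tool([
  [0,[0,0,-30],[0,0,0]],
  [0,[0,0,-60],[0,0,0]],
  [0,[0,0,-100],[0,0,0]],
  [0,[0,0,-120],[0,0,0]],
  [0,[0,0,-120],[0,0,0]],
])

```text
time_s: 10.05
ee_pos: [544.8, -61.2, 163.1]
ee_rot: [-179.5, 0.0, -101.2]
force: [0.4, 0.3, -0.4]
gripper_width: 91.3
```

```bash
python3 -c "
from h import *
grab('wrist','w8');go(462,-305,140,94)
crop('w8',240,130,400,250,5,'w8c')"
```

```text
t 10.1 pos [543.3  -61.05 160.81] rot [-179.77    0.01 -101.24] F [-0.56  0.07 -0.37] w 91.1024092803714
shift [255.12  32.27  20.65] | 257.98300010130947 turn [-0.    0.01  2.88]
```

View pics/w8c.png

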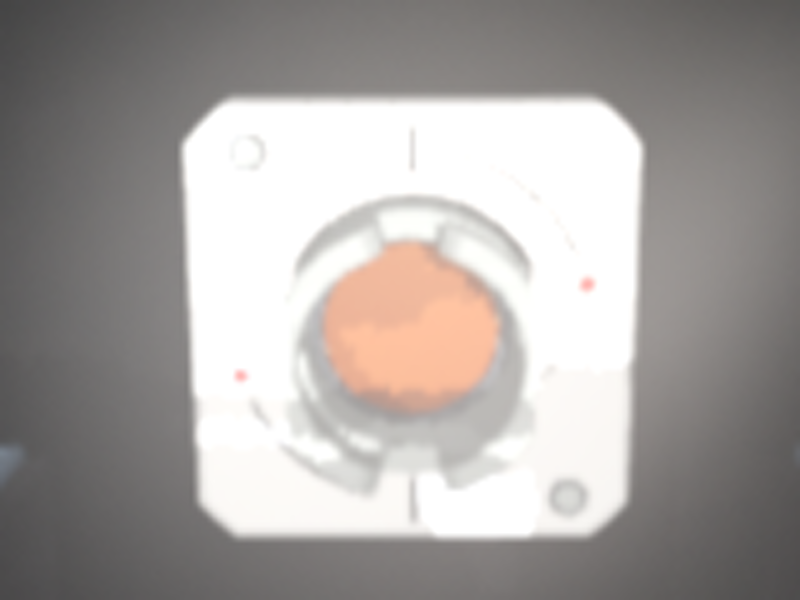

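```bash
cat > f1.py <<'E'
from h import *
from f import yv
tx,ty=yv(-73.8); fc=-1.4*tx
fl=outline(29.5,0,120)
b=fit('w1',462.2,-305.8,5,[(fl[10:80],49)],fc,rng=4)
# bar edges
e=[(seg([-18,-7],[18,-7]),73),(seg([-18,7],[18,7]),73)]
for d in (2,6): b2=fit('w1',b[0],b[1],d,e,fc,rng=3)
ends=[(seg([-22,-5],[-22,5]),73)]
b3=fit('w1',b2[0],b2[1],b2[2],e+ends,fc,rng=3)
draw('w1',clo(*(b3-[*fc[:2],0])),(280,160,360,240),7,'o1')
E
python3 f1.py
```

```text
w1 fit [ 461.57 -304.51    5.  ] med|res| 0.2158631565551688 n 68
w1 fit [-1056.57  -489.93    12.62] med|res| nan n 0
w1 fit [ 463.63 -303.75    6.96] med|res| 0.5450338861401488 n 69
w1 fit [ 462.54 -303.88    6.96] med|res| 0.26697022430092665 n 107
  return _methods._mean(a, axis=axis, dtype=dtype,
  ret = ret.dtype.type(ret / rcount)
```

View pics/o1.png

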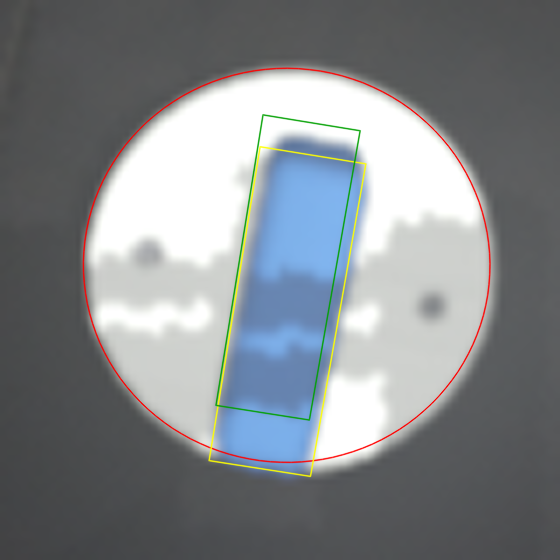

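Emit:
drive_tool([
  [0,[25,3,0],[0,0,-0.15]],
  [0,[60,7,0],[0,0,-0.3]],
  [0,[100,12,0],[0,0,-0.45]],
  [0,[150,18,0],[0,0,-0.6]],
  [0,[200,24,0],[0,0,-0.75]],
])

```text
time_s: 10.6
ee_pos: [482.1, -242.7, 157.4]
ee_rot: [179.9, 0.1, -59.7]
force: [0.7, 0.1, 0.4]
gripper_width: 91.2
```

Emit:
drive_tool([
  [0,[0,0,0],[0,0,-0.15]],
  [0,[0,0,0],[0,0,-0.3]],
  [0,[0,0,0],[0,0,-0.45]],
  [0,[0,0,0],[0,0,-0.6]],
  [0,[0,0,0],[0,0,-0.75]],
])

```text
time_s: 11.1
ee_pos: [482.5, -241.5, 157.2]
ee_rot: [-180.0, 0.2, -16.8]
force: [0.0, 0.3, -0.7]
gripper_width: 91.3
```

Emit:
drive_tool([
  [0,[0,0,0],[0,0,-0.15]],
  [0,[0,0,0],[0,0,-0.3]],
  [0,[0,0,0],[0,0,-0.45]],
  [0,[0,0,0],[0,0,-0.6]],
  [0,[0,0,0],[0,0,-0.75]],
])

```text
time_s: 11.6
ee_pos: [482.6, -241.4, 157.2]
ee_rot: [-179.8, 0.1, 26.2]
force: [-0.1, 0.4, 0.3]
gripper_width: 91.5
```

Emit:
drive_tool([
  [0,[0,0,0],[0,0,-0.15]],
  [0,[0,0,0],[0,0,-0.3]],
  [0,[0,0,0],[0,0,-0.45]],
  [0,[0,0,0],[0,0,-0.6]],
  [0,[0,0,0],[0,0,-0.75]],
])

```text
time_s: 12.1
ee_pos: [482.5, -241.4, 157.2]
ee_rot: [-179.8, -0.0, 69.2]
force: [0.6, -0.4, 0.1]
gripper_width: 91.0
```

```bash
python3 -c "
from h import *
go(462,-304.2,130,96.5);print(env.state()['qpos'])"
```

```text
t 12.1 pos [ 482.54 -241.39  157.25] rot [-179.8    -0.02   69.18] F [ 0.6  -0.42  0.08] w 91.01712850014133
shift [-66.02   3.22  27.21] | 71.48537148157922 turn [-0.   -0.   -0.48]
[-27.8   17.72  99.18  -0.    63.31 -96.97]
```

Emit:
drive_tool([
  [0,[-20,1,5],[0,0,-0.14]],
  [0,[-45,2,12],[0,0,-0.28]],
  [0,[-66,3,20],[0,0,-0.42]],
  [0,[-66,3,27],[0,0,-0.47]],
  [0,[-66,3,27],[0,0,-0.47]],
])

```text
time_s: 12.6
ee_pos: [460.8, -304.1, 129.4]
ee_rot: [-179.8, -0.2, 95.7]
force: [-0.1, -0.2, -0.0]
gripper_width: 91.0
```

```bash
cat > f9.py <<'E'
from h import *
from f import yv
grab('wrist','w9'); go(462,-304.2,80,96.5)
tx,ty=yv(96.5); fc=-1.4*tx
draw('w9',clo(*(np.array([462,-304.2,6.5])-[*fc[:2],0])),(270,150,370,250),6,'o9')
E
python3 f9.py
```

```text
t 12.65 pos [ 461.44 -303.99  130.29] rot [-179.84   -0.15   95.66] F [0.59 0.25 0.7 ] w 91.00954846276625
shift [-0.4   0.68 50.29] | 50.29553577740318 turn [-0.   -0.   -0.01]
```

View pics/o9.png

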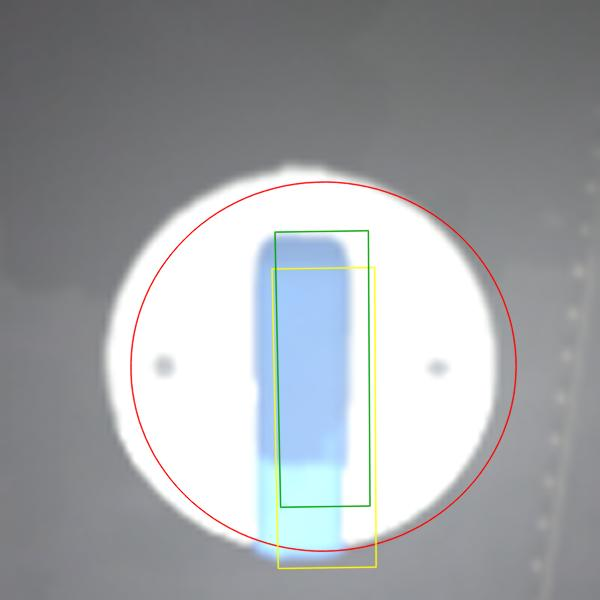

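```bash
cat > ct.py <<'E'
from h import *
s=env.state()
for n,p,r in (('w9',[461.44,-303.99,130.29],[-179.84,-.15,95.66]),('w8',[543.3,-61.05,160.81],[-179.77,.01,-101.24]),('w1',[460.18,-307.08,159.71],[179.94,.01,-73.81]),('w5',[501.32,255.05,19.41],[-179.96,-.03,-59.51]),('w7',[542.51,-61.12,55.16],[-179.97,0,-101.24])):
    K,k1,o,M=cal(n); T=R.from_euler('xyz',r,degrees=True).as_matrix()
    print(n,T.T@(o-np.array(p)),R.from_matrix(T.T@M).as_euler('xyz',degrees=True))
crop('w9',220,180,420,300,4,'w9c')
E
python3 ct.py
```

```text
w9 [  -1.13  -75.4  -169.01] [-15.25   0.06  -0.01]
w8 [   0.98  -75.02 -172.39] [-15.06  -0.03   0.  ]
w1 [   0.13  -74.74 -169.44] [-15.33  -0.04  -0.11]
w5 [   0.66  -73.69 -169.77] [-15.31  -0.     0.  ]
w7 [   1.01  -74.36 -169.82] [-15.31  -0.01  -0.  ]
```

View pics/w9c.png

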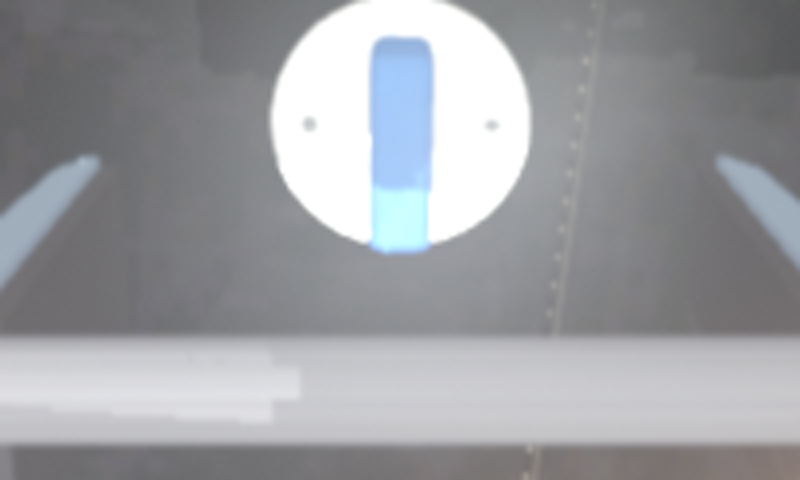

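```bash
cat > f9b.py <<'E'
from h import *
from f import yv
tx,ty=yv(95.66); fc=0.8*tx+0.9*ty
b=fit('w9',460.5,-306.5,6,[(outline(29.5,0,120),49)],fc,rng=5)
for da in (4,8): b2=fit('w9',b[0],b[1],da,[(seg([-18,-7],[18,-7]),73),(seg([-18,7],[18,7]),73)],fc,rng=3)
draw('w9',clo(*(b-[*fc[:2],0])),(270,150,370,250),6,'o9')
go(b[0],b[1],80,96)
E
python3 f9b.py
```

```text
w9 fit [ 462.17 -305.41    6.02] med|res| 0.7387662469049014 n 118
w9 fit [ 462.17 -305.41    4.  ] med|res| nan n 0
w9 fit [ 462.17 -305.41    8.  ] med|res| nan n 0
t 12.65 pos [ 461.44 -303.99  130.29] rot [-179.84   -0.15   95.66] F [0.59 0.25 0.7 ] w 91.00954846276625
shift [-1.61  0.74 50.29] | 50.317379182804295 turn [-0.   -0.   -0.01]
  return _methods._mean(a, axis=axis, dtype=dtype,
  ret = ret.dtype.type(ret / rcount)
```

View pics/o9.png

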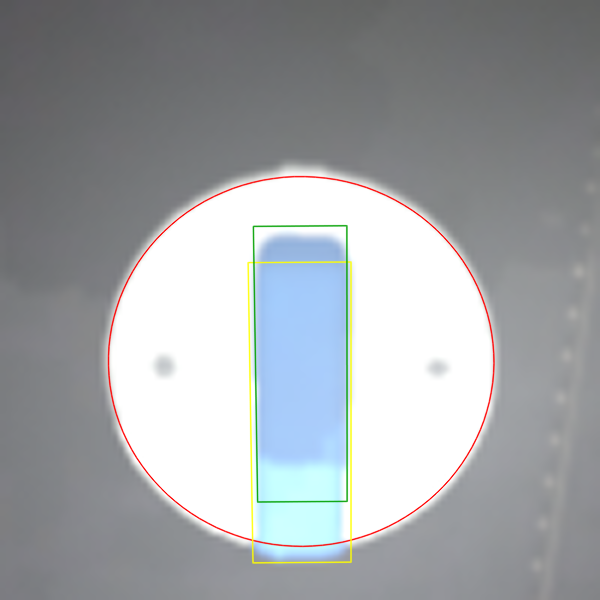

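Emit:
drive_tool([
  [0,[-1.6,0.7,20],[0.003,0,-0.01]],
  [0,[-1.6,0.7,45],[0.003,0,-0.01]],
  [0,[-1.6,0.7,65],[0.003,0,-0.01]],
  [0,[-1.6,0.7,78],[0.003,0,-0.01]],
  [0,[-1.6,0.7,78],[0.003,0,-0.01]],
])

```text
time_s: 13.15
ee_pos: [462.4, -305.0, 52.3]
ee_rot: [-179.7, -0.2, 96.3]
force: [-0.1, -0.0, -0.8]
gripper_width: 91.4
```

Emit:
drive_tool([
  [0.5,[0,0,0],[0,0,0]],
  [0.7,[0,0,0],[0,0,0]],
  [1,[0,0,0],[0,0,0]],
  [1,[0,0,0],[0,0,0]],
  [1,[0,0,0],[0,0,0]],
], squeeze=20)

```text
time_s: 13.65
ee_pos: [463.6, -306.3, 54.5]
ee_rot: [-179.9, 0.0, 96.3]
force: [-0.1, -1.2, 0.5]
gripper_width: 54.4
```

Emit:
drive_tool([
  [1,[0,0,0],[0,0,0]],
  [1,[0,0,0],[0,0,0]],
  [1,[0,0,0],[0,0,0]],
  [1,[0,0,0],[0,0,0]],
  [1,[0,0,0],[0,0,0]],
], squeeze=45)

```text
time_s: 14.15
ee_pos: [463.4, -306.0, 53.9]
ee_rot: [-179.8, -0.0, 96.3]
force: [-0.5, 1.2, -0.3]
gripper_width: 13.9
```

```bash
python3 -c "
from h import *
grab('wrist','w10');go(462.2,-305.4,52,96)
crop('w10',220,150,420,300,4,'w10c')"
```

```text
t 14.2 pos [ 463.34 -306.03   53.87] rot [-179.82   -0.01   96.33] F [ 0.02  0.02 -0.36] w 14.014204222289568
shift [ 0.76 -1.05  1.87] | 2.2767081417689647 turn [-0.   -0.    0.01]
```

View pics/w10c.png

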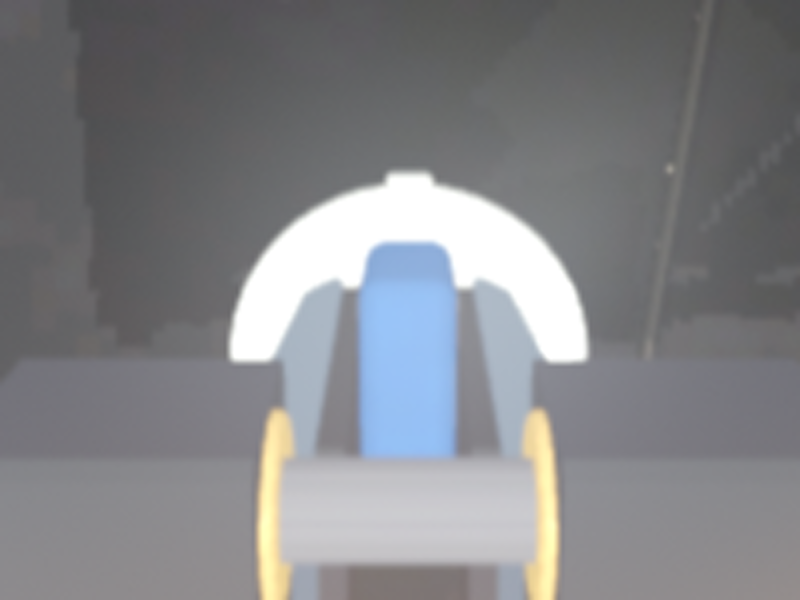

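Emit:
drive_tool([
  [1,[0,0,-20],[0,0,0]],
  [1,[0,0,-45],[0,0,0]],
  [1,[0,0,-75],[0,0,0]],
  [1,[0,0,-80],[0,0,0]],
  [1,[0,0,-80],[0,0,0]],
])

```text
time_s: 14.7
ee_pos: [463.9, -306.2, 134.4]
ee_rot: [-179.9, 0.1, 96.3]
force: [0.0, -0.3, -1.1]
gripper_width: 13.9
```

```bash
python3 -c "
from h import *
go(543.6,-61.1,130,78.8)"
```

```text
t 14.7 pos [ 463.88 -306.25  134.39] rot [-179.9     0.06   96.33] F [ 0.01 -0.34 -1.1 ] w 13.851788235749058
shift [234.88 106.25   3.95] | 257.823101151002 turn [-0.    0.    0.31]
```

Emit:
drive_tool([
  [1,[25,11,0],[0,0,0.06]],
  [1,[65,29,0],[0,0,0.12]],
  [1,[108,49,0],[0,0,0.18]],
  [1,[152,69,0],[0,0,0.24]],
  [1,[196,89,0],[0,0,0.3]],
])

```text
time_s: 15.2
ee_pos: [529.6, -99.5, 131.6]
ee_rot: [-179.6, 0.1, 79.0]
force: [1.2, -0.1, -2.2]
gripper_width: 13.7
```

Emit:
drive_tool([
  [1,[25,2,0],[0,0,0.01]],
  [1,[40,3,0],[0,0,0.01]],
  [1,[40,3,0],[0,0,0.01]],
  [1,[40,3,0],[0,0,0.01]],
  [1,[40,3,0],[0,0,0.01]],
])

```text
time_s: 15.7
ee_pos: [540.4, -64.1, 133.3]
ee_rot: [-179.8, 0.1, 78.5]
force: [-0.5, 0.3, -0.7]
gripper_width: 14.4
```

```bash
python3 -c "
from h import *
grab('wrist','w11');go(543.6,-61.1,88,78.8)
crop('w11',220,80,420,230,4,'w11c')"
```

```text
t 15.75 pos [540.55 -64.12 133.41] rot [-179.81    0.08   78.47] F [ 0.12  0.01 -2.51] w 14.009696291045634
shift [ 3.64  2.53 45.39] | 45.608806198836014 turn [-0.    0.   -0.01]
```

View pics/w11c.png

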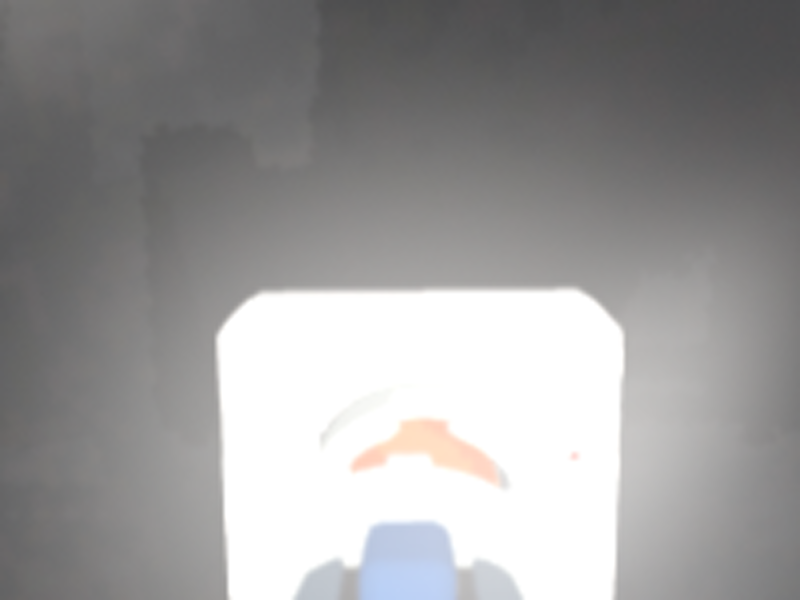

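Emit:
drive_tool([
  [1,[2,1.5,5],[0,0,-0.005]],
  [1,[3.4,2.5,10],[0,0,-0.005]],
  [1,[3.4,2.5,15],[0,0,-0.005]],
  [1,[3.4,2.5,18],[0,0,-0.005]],
  [1,[3.4,2.5,18],[0,0,-0.005]],
])

```text
time_s: 16.25
ee_pos: [543.6, -59.9, 114.9]
ee_rot: [-179.8, 0.1, 78.9]
force: [-0.4, 0.2, -0.8]
gripper_width: 13.5
```

Emit:
drive_tool([
  [1,[0,0,0],[0,0,0]],
  [1,[0,0,0],[0,0,0]],
  [1,[0,0,0],[0,0,0]],
  [1,[0,0,0],[0,0,0]],
  [1,[0,0,0],[0,0,0]],
])

```text
time_s: 16.75
ee_pos: [544.1, -59.9, 115.8]
ee_rot: [-179.9, 0.1, 78.9]
force: [0.2, -0.5, -1.2]
gripper_width: 13.7
```

```bash
python3 -c "
from h import *
grab('wrist','w12');go(543.6,-61.1,88,78.8)
crop('w12',220,80,420,230,4,'w12c')
grab('scene','sc12'); crop('sc12',300,150,400,250,6,'sc12c')"
```

```text
t 16.8 pos [544.07 -59.89 115.72] rot [-179.85    0.06   78.86] F [-0.04  0.44 -0.83] w 13.398967664173671
shift [-1.25 -0.15 27.72] | 27.746991177245583 turn [-0.  0.  0.]
```

View pics/w12c.png

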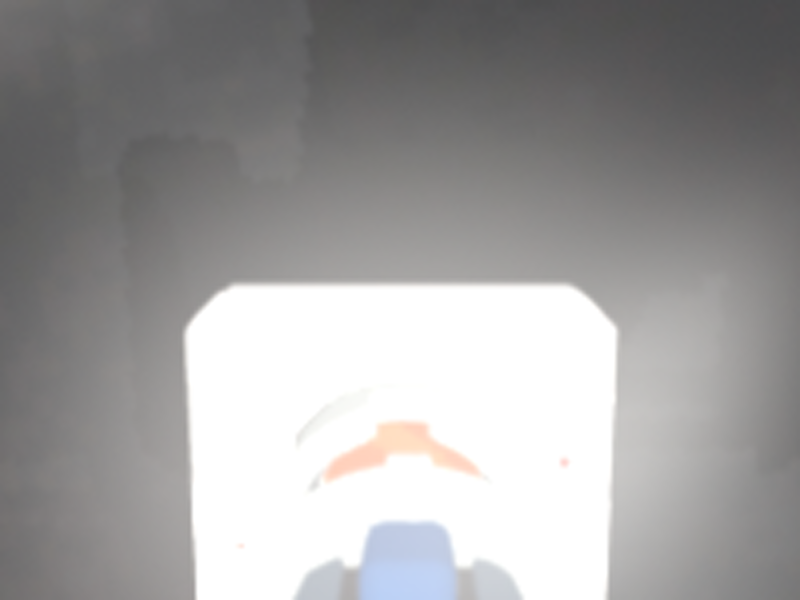

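View pics/sc12c.png

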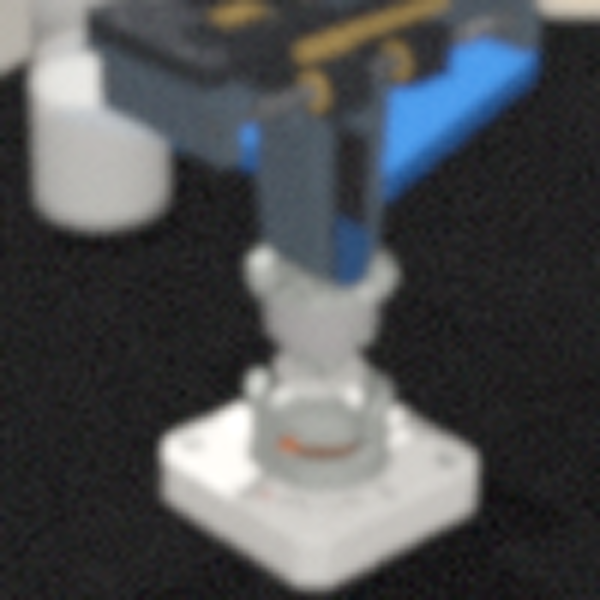

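Emit:
drive_tool([
  [1,[-0.7,0,0],[0,0,0]],
  [1,[-1.4,0,3],[0,0,0]],
  [1,[-1.4,0,8],[0,0,0]],
  [1,[-1.4,0,13],[0,0,0]],
  [1,[-1.4,0,17],[0,0,0]],
])

```text
time_s: 17.35
ee_pos: [543.4, -61.3, 97.9]
ee_rot: [-179.8, 0.1, 78.9]
force: [-0.0, 0.5, -1.3]
gripper_width: 13.6
```

Emit:
drive_tool([
  [1,[0,0,3],[0,0,0]],
  [1,[0,0,6],[0,0,0]],
  [1,[0,0,9],[0,0,0]],
  [1,[0,0,9],[0,0,0]],
  [1,[0,0,9],[0,0,0]],
])

```text
time_s: 17.85
ee_pos: [543.8, -61.3, 89.6]
ee_rot: [-179.8, 0.1, 78.9]
force: [0.6, -0.1, -0.6]
gripper_width: 13.7
```

```bash
python3 -c "
from h import *
grab('wrist','w13');go(543.6,-61.1,82,78.8);print(env.state()['torque'])
crop('w13',250,130,400,250,5,'w13c')"
```

```text
t 17.9 pos [543.83 -61.29  89.76] rot [-179.86    0.05   78.85] F [ 0.16  0.71 -0.78] w 13.727918286146576
shift [ 0.15 -0.25  7.76] | 7.765287137354278 turn [-0.  0.  0.]
[ 0.05 -0.15  0.  ]
```

View pics/w13c.png

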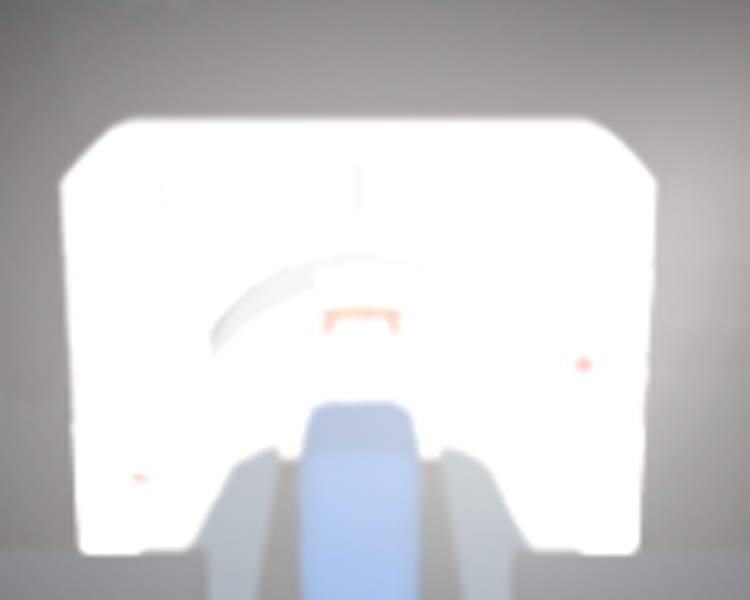

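Emit:
drive_tool([
  [1,[0,0,3],[0,0,0]],
  [1,[0,0,6],[0,0,0]],
  [1,[0,0,9],[0,0,0]],
  [1,[0,0,12],[0,0,0]],
  [1,[0,0,14],[0,0,0]],
])

```text
time_s: 18.4
ee_pos: [543.7, -61.3, 75.3]
ee_rot: [-179.8, 0.1, 78.8]
force: [0.1, -0.0, -1.1]
gripper_width: 13.5
```

Emit:
drive_tool([
  [1,[0,0,2],[0,0,0]],
  [1,[0,0,4],[0,0,0]],
  [1,[0,0,6],[0,0,0]],
  [1,[0,0,8],[0,0,0]],
  [1,[0,0,9],[0,0,0]],
])

```text
time_s: 18.9
ee_pos: [543.7, -61.3, 66.8]
ee_rot: [-179.9, 0.0, 78.9]
force: [-2.1, 1.1, 4.2]
gripper_width: 13.6
```

Emit:
drive_tool([
  [1,[0,0,1],[0,0,0]],
  [1,[0,0,2],[0,0,0]],
  [1,[0,0,2.5],[0,0,0]],
  [1,[0,0,2.5],[0,0,0]],
  [1,[0,0,2.5],[0,0,0]],
])

```text
time_s: 19.4
ee_pos: [543.7, -61.3, 64.2]
ee_rot: [-179.8, 0.0, 78.8]
force: [-2.4, 1.7, 4.6]
gripper_width: 13.4
```

```bash
python3 -c "
from h import *
grab('wrist','w14');go(543.6,-61.1,64,78.8);print(env.state()['torque'])
crop('w14',250,130,400,250,5,'w14c')"
```

```text
t 19.45 pos [543.67 -61.23  64.25] rot [-179.84    0.05   78.85] F [-1.4   0.87  5.53] w 14.051593012908183
shift [ 0.12 -0.09  0.25] | 0.28814025834652657 turn [-0.  0.  0.]
[ 0.25  0.14 -0.01]
```

View pics/w14c.png

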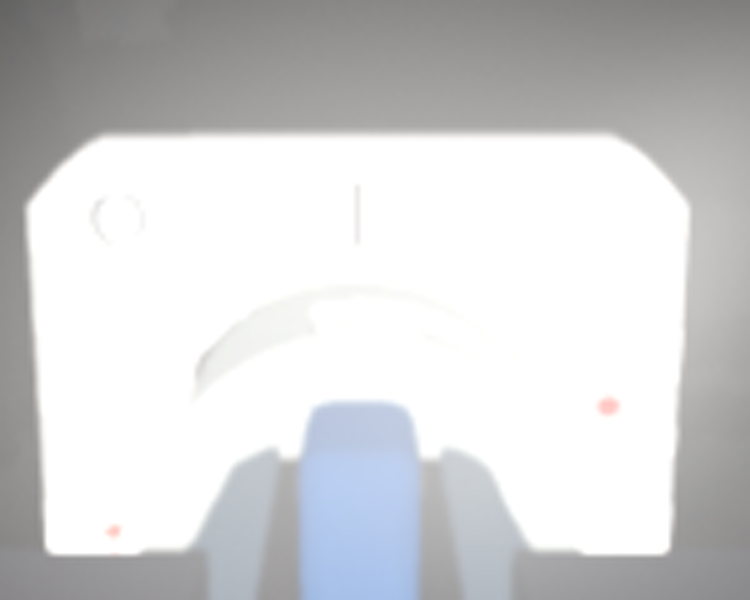

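Emit:
drive_tool([
  [1,[0,0,0.4],[0,0,0.1]],
  [1,[0,0,0.4],[0,0,0.22]],
  [1,[0,0,0.4],[0,0,0.34]],
  [1,[-0.1,0,0.4],[0,0,0.46]],
  [1,[-0.1,0,0.4],[0,0,0.58]],
])

```text
time_s: 19.95
ee_pos: [544.8, -61.9, 64.2]
ee_rot: [180.0, 0.1, 45.4]
force: [-0.5, -0.7, 4.9]
gripper_width: 13.4
```

```bash
python3 -c "
from h import *
go(543.6,-61.1,64,78.8);print(env.state()['torque'])"
```

```text
t 19.95 pos [544.78 -61.93  64.2 ] rot [179.95   0.07  45.37] F [-0.47 -0.74  4.87] w 13.430859584474605
shift [-0.24 -1.42  0.19] | 1.4546622356766814 turn [ 0.    0.   -0.58]
[-0.16 -0.07  0.  ]
```

Emit:
drive_tool([
  [1,[0,0,0],[0,0,0.12]],
  [1,[0,0,0],[0,0,0.24]],
  [1,[0,0,0],[0,0,0.36]],
  [1,[0,0,0],[0,0,0.48]],
  [1,[0,0,0],[0,0,0.6]],
])

```text
time_s: 20.45
ee_pos: [544.5, -61.9, 64.1]
ee_rot: [179.9, 0.1, 11.0]
force: [-0.7, -0.2, 4.9]
gripper_width: 13.6
```

Emit:
drive_tool([
  [1,[0,0,0],[0,0,0.04]],
  [1,[0,0,0],[0,0,0.08]],
  [1,[0,0,0],[0,0,0.12]],
  [1,[0,0,0],[0,0,0.15]],
  [1,[0,0,0],[0,0,0.15]],
])

```text
time_s: 20.95
ee_pos: [544.4, -61.9, 64.1]
ee_rot: [179.9, 0.1, 2.6]
force: [-0.2, -0.9, 5.3]
gripper_width: 13.5
```

```bash
python3 -c "
from h import *
go(543.6,-61.1,64,-5);print(env.state()['torque'])
grab('wrist','w15');crop('w15',240,120,400,260,5,'w15c')"
```

```text
t 20.95 pos [544.43 -61.92  64.08] rot [179.92   0.07   2.64] F [-0.18 -0.86  5.3 ] w 13.503429203397387
shift [-0.79 -0.86  0.08] | 1.170788498192223 turn [0.   0.   0.13]
[-0.18  0.01 -0.01]
```

View pics/w15c.png

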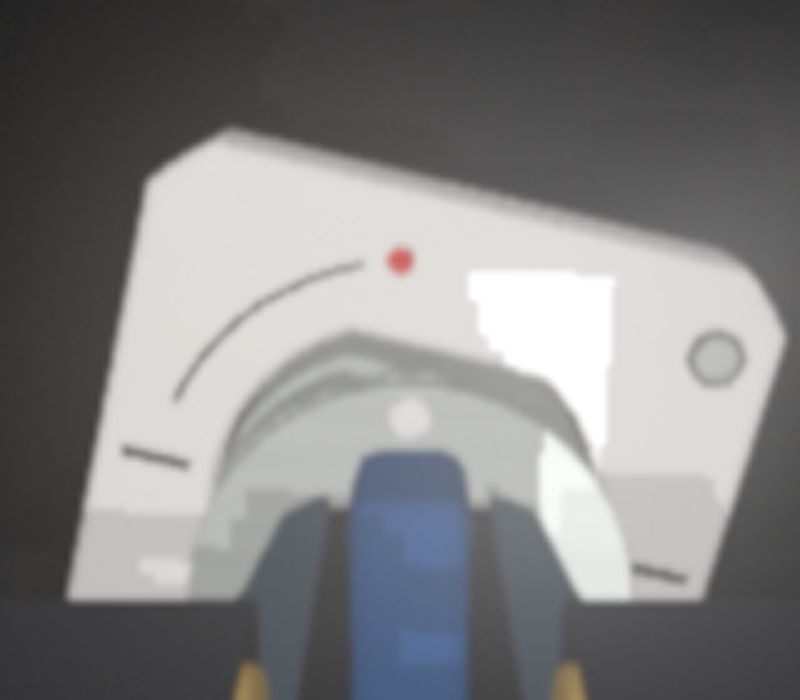

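Emit:
drive_tool([
  [1,[0,0,0],[0,0,0.03]],
  [1,[0,0,0],[0,0,0.06]],
  [1,[0,0,0],[0,0,0.09]],
  [1,[0,0,0],[0,0,0.1]],
  [1,[0,0,0],[0,0,0.1]],
])

```text
time_s: 21.5
ee_pos: [544.3, -61.8, 64.1]
ee_rot: [179.9, 0.1, -3.1]
force: [-0.7, 0.9, 5.4]
gripper_width: 14.2
```

```bash
python3 -c "
from h import *
go(543.6,-61.1,64,-5);print(env.state()['torque'])"
```

```text
t 21.5 pos [544.29 -61.81  64.06] rot [179.92   0.08  -3.06] F [-0.69  0.93  5.37] w 14.185289356355039
shift [-0.72 -0.68  0.06] | 0.9921033234729425 turn [0.   0.   0.03]
[-0.1   0.02  0.03]
```

Emit:
drive_tool([
  [1,[0,0,0],[0,0,0.02]],
  [1,[0,0,0],[0,0,0.04]],
  [1,[0,0,0],[0,0,0.06]],
  [1,[0,0,0],[0,0,0.06]],
  [1,[0,0,0],[0,0,0.06]],
])

```text
time_s: 22.0
ee_pos: [543.7, -62.0, 64.0]
ee_rot: [179.9, 0.1, -6.5]
force: [-1.2, -0.6, 5.9]
gripper_width: 13.9
```

```bash
python3 -c "
from h import *
go(543.6,-61.1,64,-5);print(env.state()['torque'])
grab('wrist','w16');crop('w16',240,120,400,260,5,'w16c')"
```

```text
t 22.0 pos [543.73 -62.01  64.  ] rot [179.89   0.14  -6.47] F [-1.22 -0.57  5.9 ] w 13.88314321951834
shift [-0.23 -0.89 -0.  ] | 0.9188615009690428 turn [ 0.    0.   -0.03]
[-0.21  0.3   0.13]
```

View pics/w16c.png

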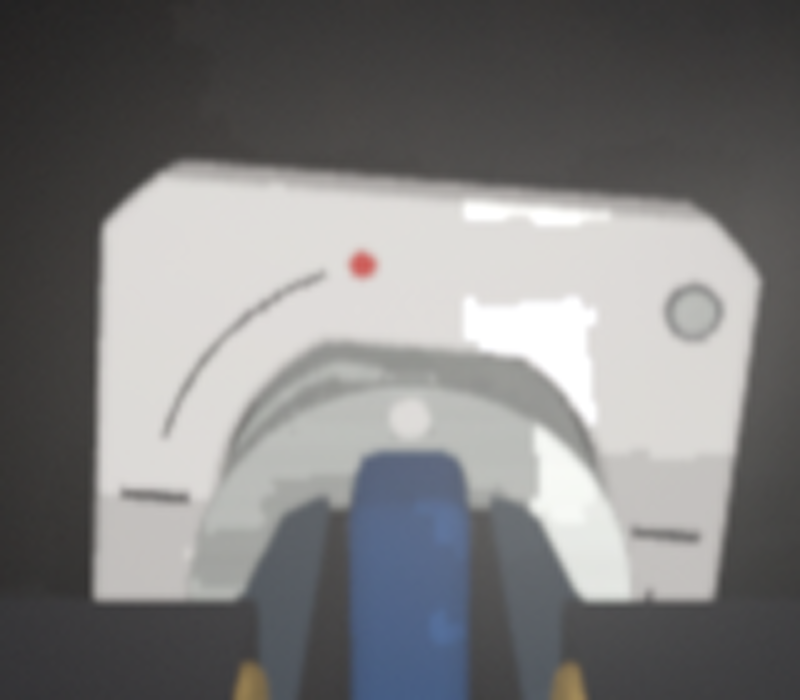

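Emit:
drive_tool([
  [1,[0,0,0],[0,0,0.02]],
  [1,[0,0,0],[0,0,0.03]],
  [1,[0,0,0],[0,0,0.03]],
  [1,[0,0,0],[0,0,0.03]],
  [1,[0,0,0],[0,0,0.03]],
])

```text
time_s: 22.55
ee_pos: [543.5, -62.1, 64.0]
ee_rot: [179.9, 0.2, -8.2]
force: [-2.3, -1.4, 5.6]
gripper_width: 13.9
```

```bash
python3 -c "
from h import *
go(543.6,-61.1,64,-5);print(env.state()['torque'])"
```

```text
t 22.55 pos [543.52 -62.12  63.99] rot [179.87   0.16  -8.15] F [-2.31 -1.44  5.64] w 13.85868645856884
shift [-0.06 -1.02 -0.02] | 1.0184212784792925 turn [ 0.    0.   -0.06]
[-0.25  0.39  0.27]
```

Emit:
drive_tool([
  [1,[0,0,-1],[0,0,0]],
  [1,[0,0,-2],[0,0,0]],
  [1,[0,0,-3],[0,0,0]],
  [1,[0,0,-3.5],[0,0,0]],
  [1,[0,0,-3.5],[0,0,0]],
])

```text
time_s: 23.05
ee_pos: [543.4, -61.9, 67.0]
ee_rot: [179.9, 0.2, -8.2]
force: [-0.8, -4.6, -1.5]
gripper_width: 13.7
```

```bash
python3 -c "
from h import *
go(543.6,-61.1,64,-5);print(env.state()['torque'])
grab('wrist','w17');crop('w17',240,120,400,260,5,'w17c')
grab('scene','sc17'); crop('sc17',300,170,400,250,7,'sc17c')"
```

```text
t 23.05 pos [543.4  -61.86  67.  ] rot [179.9    0.19  -8.21] F [-0.8  -4.63 -1.47] w 13.677723880017028
shift [ 0.1  -0.79  3.  ] | 3.1022340776715 turn [ 0.    0.   -0.06]
[-0.98  0.07  0.22]
```

View pics/w17c.png

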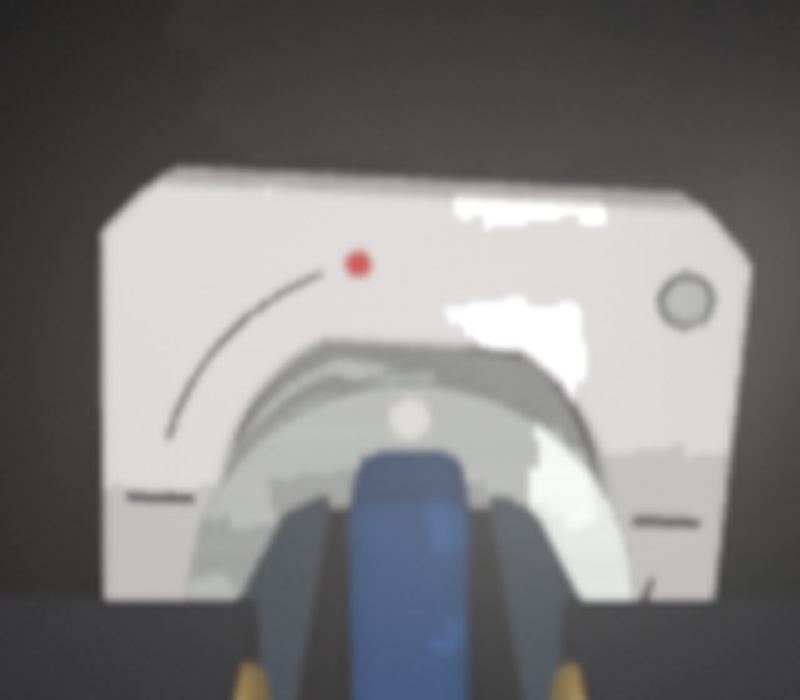

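View pics/sc17c.png

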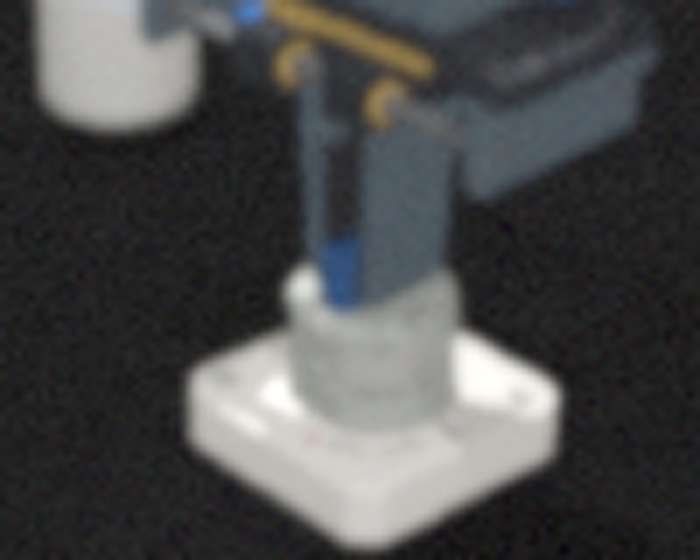

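Emit:
drive_tool([
  [1,[0,0,-0.3],[0,0,-0.02]],
  [1,[0,0,-0.5],[0,0,-0.04]],
  [1,[0,0,-1],[0,0,-0.05]],
  [1,[0,0,-1],[0,0,-0.05]],
  [1,[0,0,-1],[0,0,-0.05]],
])

```text
time_s: 23.65
ee_pos: [543.9, -61.2, 68.1]
ee_rot: [180.0, 0.1, -5.4]
force: [1.6, -1.3, -3.1]
gripper_width: 14.0
```

```bash
python3 -c "
from h import *
go(543.6,-61.1,64,-5);print(env.state()['torque'])"
```

```text
t 23.65 pos [543.91 -61.2   68.12] rot [179.98   0.14  -5.39] F [ 1.59 -1.33 -3.1 ] w 14.046953343568598
shift [-0.3  -0.07  4.12] | 4.129274846859091 turn [ 0.    0.   -0.01]
[-0.54 -0.29 -0.03]
```

Emit:
drive_tool([
  [1,[0,0,0],[0,0,-0.05]],
  [1,[0,0,0],[0,0,-0.1]],
  [1,[0,0,0],[0,0,-0.15]],
  [1,[0,0,0],[0,0,-0.2]],
  [1,[0,0,0],[0,0,-0.2]],
])

```text
time_s: 24.15
ee_pos: [544.1, -61.4, 68.2]
ee_rot: [180.0, 0.1, 6.1]
force: [1.0, -3.0, -3.4]
gripper_width: 13.7
```

```bash
python3 -c "
from h import *
go(543.6,-61.1,64,-5);print(env.state()['torque'])
grab('scene','sc18'); crop('sc18',300,170,400,250,7,'sc18c')
grab('wrist','w18');crop('w18',240,120,400,260,5,'w18c')"
```

```text
t 24.15 pos [544.07 -61.38  68.22] rot [179.99   0.12   6.06] F [ 0.98 -3.   -3.35] w 13.672798887392565
shift [-0.43 -0.33  4.23] | 4.2597699017532635 turn [0.   0.   0.19]
[-0.66 -0.49 -0.06]
```

View pics/sc18c.png

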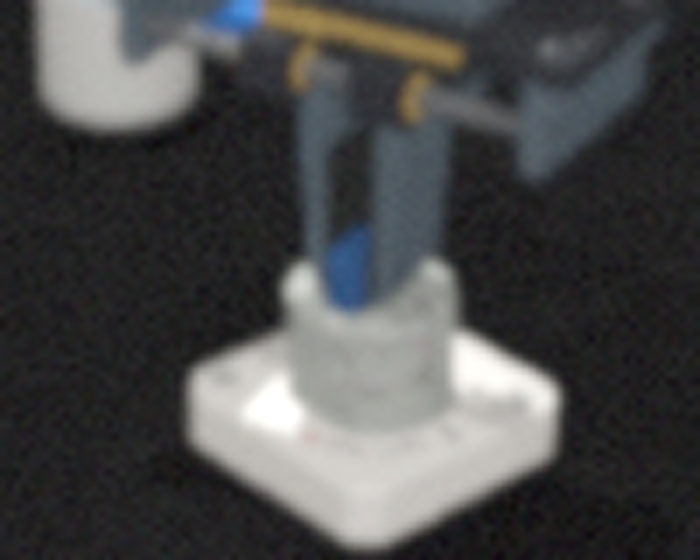

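View pics/w18c.png

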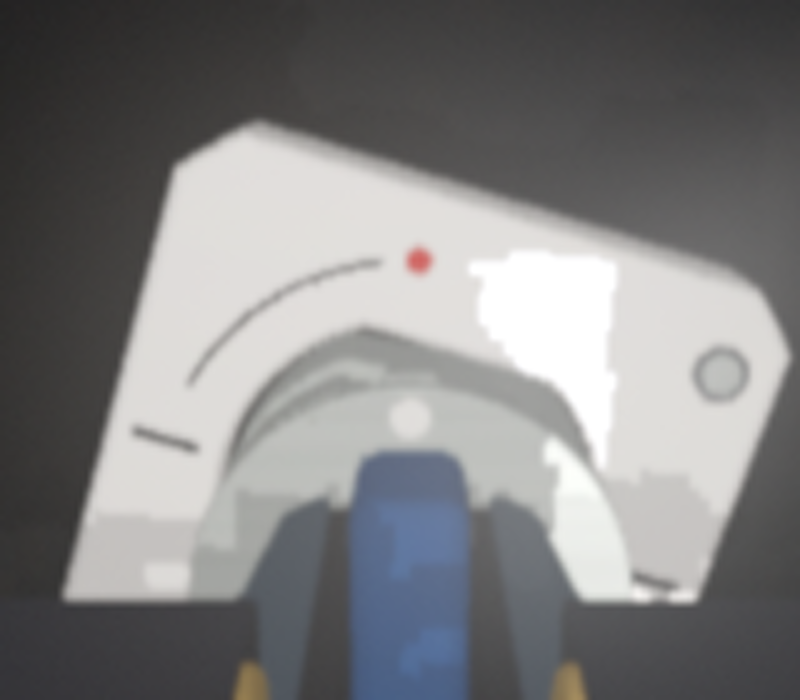

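Emit:
drive_tool([
  [1,[0,0,0],[0,0,-0.03]],
  [1,[0,0,0],[0,0,-0.06]],
  [1,[0,0,0],[0,0,-0.06]],
  [1,[0,0,0],[0,0,-0.06]],
  [1,[0,0,0],[0,0,-0.06]],
])

```text
time_s: 24.75
ee_pos: [543.9, -61.3, 68.3]
ee_rot: [-180.0, 0.1, 9.5]
force: [1.7, -1.7, -3.8]
gripper_width: 13.7
```

```bash
python3 -c "
from h import *
go(543.6,-61.1,64,-5);print(env.state()['torque'])"
```

```text
t 24.75 pos [543.88 -61.34  68.29] rot [-180.      0.14    9.51] F [ 1.71 -1.68 -3.82] w 13.696311895255922
shift [-0.23 -0.28  4.29] | 4.308499900210563 turn [0.   0.   0.25]
[-0.54 -0.6  -0.09]
```

Emit:
drive_tool([
  [1,[0,0,0],[0,0,-0.03]],
  [1,[0,0,0],[0,0,-0.06]],
  [1,[0,0,0],[0,0,-0.08]],
  [1,[0,0,0],[0,0,-0.08]],
  [1,[0,0,0],[0,0,-0.08]],
])

```text
time_s: 25.25
ee_pos: [543.8, -61.4, 68.3]
ee_rot: [-180.0, 0.1, 14.1]
force: [2.6, -2.1, -3.8]
gripper_width: 13.6
```

```bash
python3 -c "
from h import *
go(543.6,-61.1,64,-5);print(env.state()['torque'])"
```

```text
t 25.25 pos [543.81 -61.36  68.28] rot [-179.98    0.15   14.11] F [ 2.57 -2.07 -3.83] w 13.598151088734038
shift [-0.13 -0.3   4.28] | 4.295329341513879 turn [0.   0.   0.33]
[-0.49 -0.63 -0.12]
```

```bash
python3 -c "
from h import *
grab('wrist','w19')
a=[]
for n in ('w16','w17','w18','w19'):
    im=cv2.imread('pics/'+n+'.png')[180:230,270:370]; im=np.clip(im.astype(float)*1.1,0,255).astype(np.uint8)
    a.append(cv2.resize(im,None,fx=4,fy=5,interpolation=cv2.INTER_CUBIC))
cv2.imwrite('pics/cmp.png',cv2.vconcat([cv2.hconcat(a[:2]),cv2.hconcat(a[2:])]))"
```

```text
(no output)
```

View pics/cmp.png

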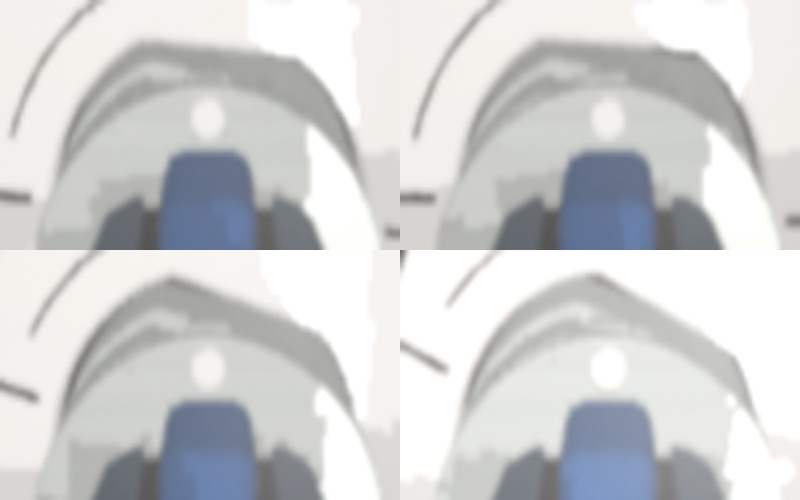

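Emit:
drive_tool([
  [1,[0,0,0],[0,0,-0.03]],
  [1,[0,0,0],[0,0,-0.06]],
  [1,[0,0,0],[0,0,-0.1]],
  [1,[0,0,0],[0,0,-0.1]],
  [1,[0,0,0],[0,0,-0.1]],
])

```text
time_s: 25.8
ee_pos: [543.4, -61.3, 68.3]
ee_rot: [-179.9, 0.2, 19.7]
force: [1.8, -1.3, -2.8]
gripper_width: 13.8
```

```bash
python3 -c "
from h import *
go(543.6,-61.1,64,-5);print(env.state()['torque'])"
```

```text
t 25.8 pos [543.36 -61.29  68.27] rot [-179.92    0.18   19.73] F [ 1.84 -1.26 -2.77] w 13.753489286852982
shift [ 0.3  -0.1   4.27] | 4.277235379651724 turn [-0.    0.    0.43]
[-0.53 -0.41 -0.94]
```

Emit:
drive_tool([
  [1,[0,0,0],[0,0,0.1]],
  [1,[0,0,0],[0,0,0.2]],
  [1,[0,0,0],[0,0,0.3]],
  [1,[0,0,0],[0,0,0.4]],
  [1,[0,0,0],[0,0,0.46]],
])

```text
time_s: 26.3
ee_pos: [542.2, -61.2, 67.9]
ee_rot: [179.9, 0.3, -6.5]
force: [0.6, -1.1, -2.2]
gripper_width: 13.4
```

Emit:
drive_tool([
  [1,[0,0,0],[0,0,0]],
  [1,[0,0,0],[0,0,0.02]],
  [1,[0,0,0],[0,0,0.02]],
  [1,[0,0,0],[0,0,0.02]],
  [1,[0,0,0],[0,0,0.02]],
])

```text
time_s: 26.8
ee_pos: [542.7, -61.3, 67.9]
ee_rot: [180.0, 0.3, -7.6]
force: [-3.3, -0.8, -2.8]
gripper_width: 13.6
```

```bash
python3 -c "
from h import *
go(543.6,-61.1,64,-5);print(env.state()['torque'])
grab('wrist','w20');crop('w20',240,120,400,260,5,'w20c')"
```

```text
t 26.8 pos [542.66 -61.25  67.93] rot [179.95   0.29  -7.62] F [-3.28 -0.77 -2.8 ] w 13.635509678997588
shift [ 0.94 -0.28  3.93] | 4.047515100863697 turn [ 0.    0.01 -0.05]
[-0.26  0.49  0.18]
```

View pics/w20c.png

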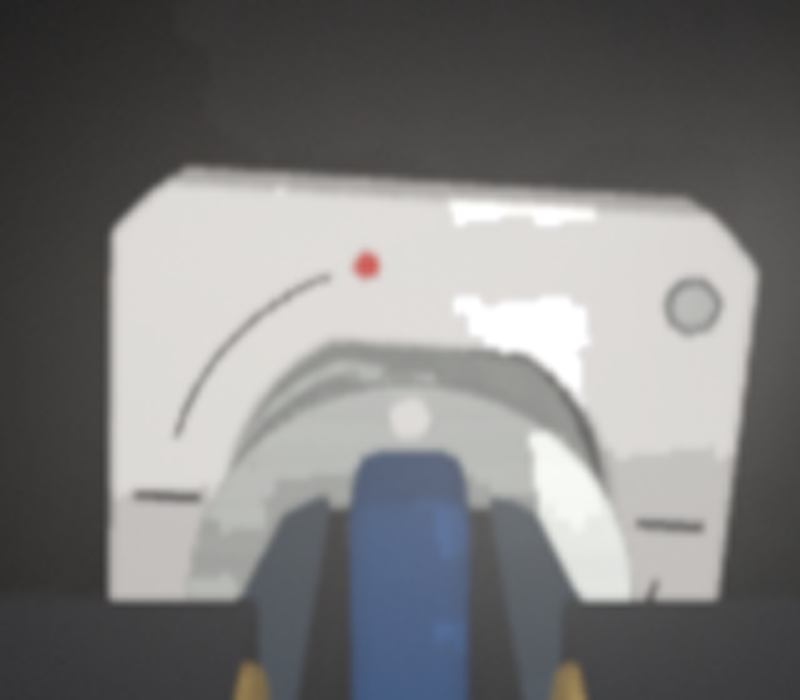

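Emit:
drive_tool([
  [1,[0.5,0,-1],[0,0,-0.04]],
  [1,[0.5,0,-3],[0,0,-0.04]],
  [1,[0.5,0,-5],[0,0,-0.04]],
  [1,[0.5,0,-8],[0,0,-0.04]],
  [1,[0.5,0,-10],[0,0,-0.04]],
])

```text
time_s: 27.35
ee_pos: [544.6, -61.2, 78.7]
ee_rot: [180.0, 0.1, -5.4]
force: [-0.3, 0.3, -3.4]
gripper_width: 13.8
```

```bash
python3 -c "
from h import *
go(543.6,-61.1,64,-5);print(env.state()['torque'])
grab('scene','sc21');crop('sc21',300,160,400,250,7,'sc21c')"
```

```text
t 27.35 pos [544.63 -61.25  78.74] rot [179.99   0.1   -5.41] F [-0.35  0.25 -3.36] w 13.78549628330603
shift [-1.02 -0.05 14.74] | 14.771952091861865 turn [ 0.    0.   -0.01]
[-0.05 -0.13  0.03]
```

View pics/sc21c.png

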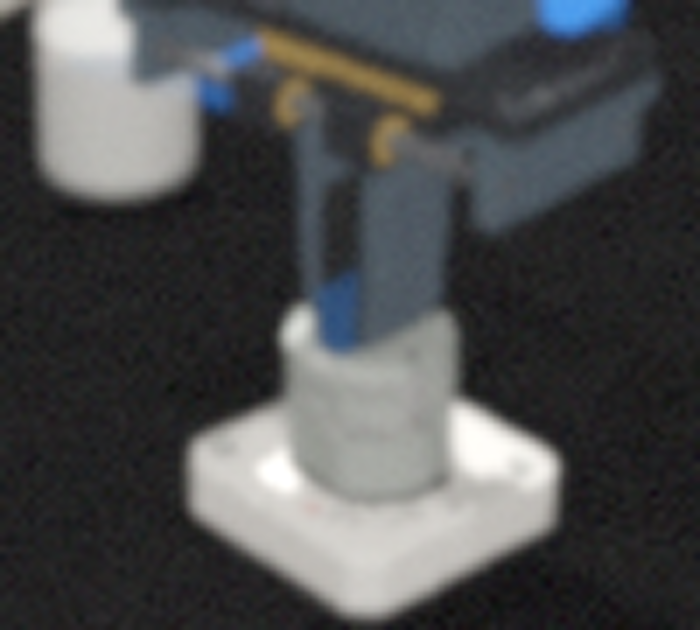

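Emit:
drive_tool([
  [1,[0,0,-10],[0,0,0]],
  [1,[0,0,-25],[0,0,0]],
  [1,[0,0,-45],[0,0,0]],
  [1,[0,0,-60],[0,0,0]],
  [1,[0,0,-70],[0,0,0]],
])

```text
time_s: 27.9
ee_pos: [545.0, -61.4, 150.1]
ee_rot: [180.0, 0.0, -5.4]
force: [-0.7, -0.1, -3.1]
gripper_width: 13.6
```

Emit:
drive_tool([
  [1,[0,0,0],[0,0,0]],
  [1,[0,0,0],[0,0,0]],
  [1,[0,0,0],[0,0,0]],
  [1,[0,0,0],[0,0,0]],
  [1,[0,0,0],[0,0,0]],
])

```text
time_s: 28.4
ee_pos: [544.0, -61.4, 147.6]
ee_rot: [180.0, 0.2, -5.4]
force: [0.1, -0.6, -1.7]
gripper_width: 13.8
```

```bash
python3 -c "
from h import *
go(543.6,-61.1,64,-5);print(env.state()['torque'])
grab('scene','sc22');crop('sc22',310,110,390,210,6,'sc22c')
grab('wrist','w22');crop('w22',240,140,400,260,5,'w22c')
grab('top','t22');crop('t22',280,180,370,260,8,'t22c')"
```

```text
t 28.4 pos [544.04 -61.37 147.6 ] rot [179.96   0.24  -5.37] F [ 0.08 -0.56 -1.71] w 13.828728882483402
shift [-0.12 -0.28 83.6 ] | 83.6038305006119 turn [ 0.    0.   -0.01]
[-0.09 -0.08  0.01]
```

View pics/sc22c.png

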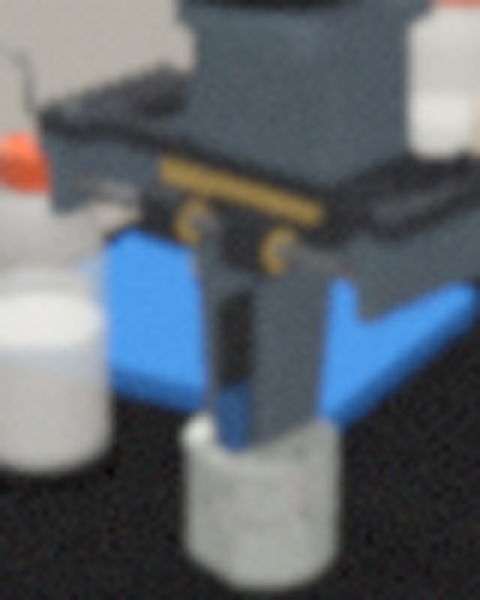

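View pics/w22c.png

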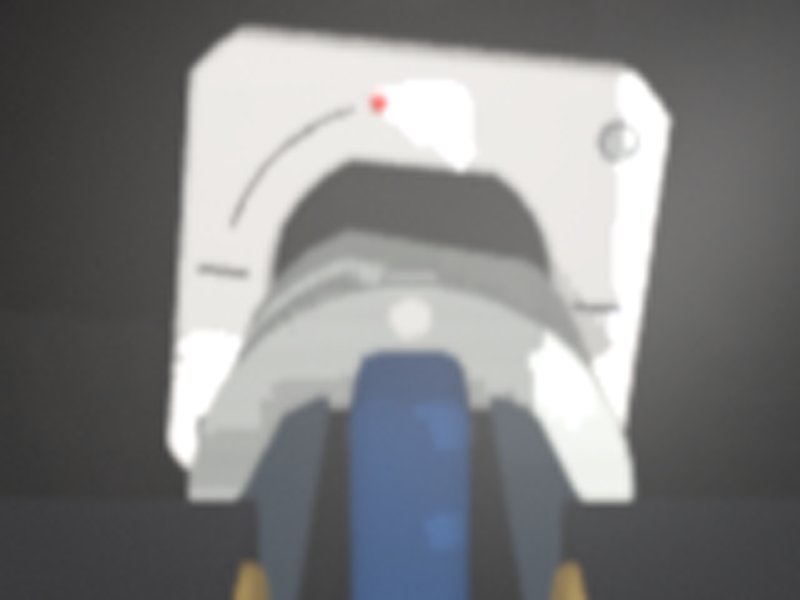

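```bash
python3 -c "
from h import *
g=147.6+7.1
c=[]
x,y,a=543.9,-61.4,0
c+=[(place(outline(29.5,0),g-12,x,y,a),(0,0,255)),(place(outline(29.5,0),g-16,x,y,a),(0,0,255))]
c+=[(place(outline(27.5,23.5),g-65,x,y,-16),(0,255,0)),(place(outline(27.5,23.5),g-62,x,y,-16),(255,0,0))]
draw('sc22',c,(325,165,385,215),12,'o22')"
```

```text
(no output)
```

View pics/o22.png

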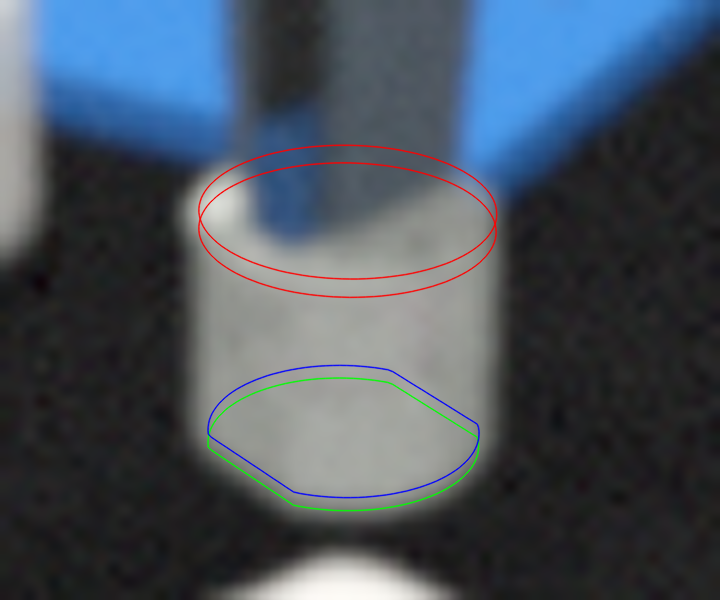

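Emit:
drive_tool([
  [1,[0,0,0],[0,0,0]],
  [1,[0,0,0],[0,0,0]],
  [1,[0,0,0],[0,0,0]],
  [1,[0,0,0],[0,0,0]],
  [1,[0,0,0],[0,0,0]],
])

```text
time_s: 29.05
ee_pos: [544.4, -61.4, 148.3]
ee_rot: [180.0, 0.2, -5.4]
force: [-0.6, -0.3, -2.3]
gripper_width: 13.6
```

```bash
python3 -c "
from h import *
go(543.6,-61.1,64,-5)
print(env.job_done())"
```

```text
t 29.05 pos [544.36 -61.43 148.26] rot [179.96   0.16  -5.37] F [-0.57 -0.31 -2.3 ] w 13.575545239729548
shift [-0.55 -0.31 84.26] | 84.2642064271127 turn [ 0.    0.   -0.01]
the job is handed in; nothing more can be done
None
```

I put the cup in the block, locked the closing piece into it, and lifted the closed cup straight out by the blue bar. I handed the job in at 29 s with it held there; no verdict came back.

**Seating:** A wrist picture after I let go showed the cup sitting square in the pocket.

**Closing:** I pushed the piece in against about 5.5 N on the tool. I twisted it clockwise until it met a hard stop, about 85° from where it went in, including the cup's play in the pocket.

**Lock check:** Raising it left only the weight on the tool. I then turned it back as a test. It moved freely further than I expected, then stopped hard at about 0.9 N m, which fits lugs held in the notches. I turned it back to the clockwise stop before lifting.

**Final hold:**
- The cup hangs level, its underside about 90 mm above the bench and clear of the block.
- The fingers are on the bar only, 13.6 mm apart.
- The bar is about 80° from the cup's slots in the last wrist picture.

**Uncertain:**
- The locked height of 43 mm was never measured directly; a model drawn over the scene picture agrees with it only roughly. The turn-back test is the stronger evidence.
- During that test the bar may briefly have been near 65° from the slots, just under the 1.15 rad limit.
- The last force readings were 1.7 and 2.3 N, against about 3.2 N expected for the cup and piece together; readings from this sensor jump by about 1 N.
- The wrist camera's reported position was about 1 to 2 mm off; I corrected for it using the fingers.
- I did not compare the weighing bottle and petri dish with their starting positions at the end, but no move went near them.

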